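# Wind the plate lift up to its height flag

### The job

Fit the loose crank onto the square drive shaft of the plate lift, pushed fully down, and wind it clockwise (seen from above) to raise the stage with its dish until the black pointer is level with the red flag on the scale. Then let go and leave the crank seated on the shaft. Keep the dish sitting on the stage, do not shift the red flag, and leave the forceps and the loose tube where they are.

Things in the scene. Friction and masses are not known exactly. Their poses are not given: they have to be found in the camera images.
- crank: Loose steel crank, 0.27 kg (varies), lying flat, right way up. Origin: hub axis at the underside; z up, x along the 18 mm wide, 10 mm high arm to the handle. Hub 36 mm square, 28 mm high; from its underside opens a square socket 19 mm wide, 20 mm deep, sides parallel to x and y.
- crank_lug (a point): Point on the hub axis, 44 mm above the crank's underside, inside the lug by which to carry the crank: an upright square steel block on the hub, 20 x 20 mm (sides parallel to the crank's x and y), from 27 to 57 mm above the underside.
- crank_grip (a point): Point on the axis of the crank's orange handle, 65 mm from the hub axis, 62 mm above the underside. The handle is an upright sleeve, 22 mm across, 17 to 87 mm above the underside; it spins freely on the arm, so it can stay gripped while a hand of fixed orientation carries it round the shaft.
- lift: Plate lift, grey base 150 x 285 mm, fixed to the bench. Origin on the bench under the base; z up, y from the drive shaft towards the stage and the scale. The drive housing at y = -85 mm is 115 mm high to its top collar; the stage's centre is at y = +55 mm, the scale post (122 mm high) at x = -60, y = +137 mm.
- drive_seat (a point): Centre of the round collar (44 mm across, on top of the drive housing) on which the seated crank's underside rests; on the vertical axis of the drive shaft. Clockwise turning, seen from above, raises the stage 10 mm per turn; it needs about 0.12 N m and the shaft stays where it is left.
- shaft_top (a point): Centre of the top of the bare steel drive shaft, 16 mm square, 17 mm above drive_seat. How the square is turned differs every time and is not measured: see it or feel for it. The crank drops on only within about 0.2 rad of one of the four matching ways; otherwise it stops on top of the shaft, 17 mm too high.
- stage (a joint): Height of the stage above its nominal lowest position, m, at the start between -0.0015 and 0.0015; hard stop at 0.034.
- stage_top (a point): Centre of the stage's top face, a 130 x 130 mm aluminium plate with four 7 mm corner pegs round the dish.
- pointer_tip (a point): Tip of the black pointer bar (4 mm high) that rides with the stage in front of the white scale, at the middle of its height.
- flag_edge (a point): Inner end of the red flag (4 mm high) clamped on the scale, at the middle of its height; 14 to 25 mm above the pointer at the start. A firm push would shift it.
- dish: Closed petri dish, 93 mm across and 15 mm high, lying loose on the stage between the pegs. Origin at the centre of its underside.
- forceps: Steel forceps, 130 mm long, lying on the bench near its front edge. Origin at the centre of the underside.
- tube: Loose capped test tube, 193 x 20 mm, lying on the bench at the right. Origin at the centre of the underside.

How it is judged:
By the outcome, as a careful person would: the job done as asked, in the order asked, and still so for the second after the job is handed in, with the robot touching nothing.
It also fails if it takes over 70 s, if anything falls off the work surface, if the arm or the gripper's body presses on something with over 40 N, if the wrist force passes 120 N, or if a joint passes its speed limit or range.

### The arm

A 6-joint arm with a two-finger parallel gripper is mounted at the origin on a cart in front of the work surface, level with it; the furniture and walls round the work are solid. World frame = base frame: x ahead of the robot, y to its left, z up, the work surface at z = 0. Lengths are in m, angles in rad, forces in N, time in s.
With the tool pointing down it reaches from about 0.375 to 0.925 m from the base axis. Payload 5.7 kg.
Tool frame: the origin (TCP) lies at the very end of the fingers, on their centre line; the grasp point (between the pads) lies bot.grip_depth behind it (bot.grip_depth is the distance from the TCP to the grasp point, in m); z points along the fingers, y is the direction in which the jaws open and shut (so a half turn about z gives the same grasp; the last joint's range is limited). The gripper opens to 85 mm and grips with 20 to 120 N. Pads are 22 mm wide; open, the fingers measure 114 mm over their backs; the gripper's body (76 mm by 85 mm) begins 54 mm behind the grasp point. The pads swing forward as they close: fully open they stand 13 mm farther back than shut.
Start: joints at [-1.384, 0.359, 1.51, -0, 1.272, -0.115], TCP at [0.178, -0.573, 0.199] pointing down, gripper open.
Joint ranges: [-2.97, 2.97], [-1.01, 2.36], [0.21, 2.38], [-0.96, 4.11], [0.2, 2.71], [-2.98, 2.98]. Speed limits (rad/s): [2.39, 2.39, 3.14, 3.14, 3.14, 3.14].

### API

Orientations are given as a rotation vector (axis times angle).
In Python, from plant import bot, get_image gives the robot as it stands. The module is installed in compiled form; this text tells all that it offers.
- The arm moves only by the tool jog_arm, never from a script. Its argument "steps" is a list of rows, each an object of numbers: "x", "y", "z": the shift along the tool's x, y, z in mm; "wx", "wy", "wz": the turn, a rotation vector about the tool's x, y, z in degrees; "hand": the closure, from 0 (fully open) to 1 (shut). A call has 1 to 5 rows; each row shifts and turns the commanded pose from where the row before left it, along the tool's axes as they then stand; what a row does not reach is not made up. A row lasts 1/12 s, in which the tool goes at most 41.7 mm and 7.16 degrees, less where a joint would pass 70% of its speed; a pose out of reach is approached as far as the arm can. A call is refused whole if a number of a shift passes 41.7 or a number of a turn 7.16, either way. A call with a gripper value outside its range is refused whole. The fingers move at their own pace and stop on an object; "squeeze" is the grip in N (left out, the last holds). Time passes only in rows, so rows that do not move let the fingers close. It gives the time, the measured TCP pose, the force and the opening at its end, in the units of the state.
- bot.get_obs(): the state, without advancing time (a new reading comes with each control period).
- get_image(name): name is "scene" or "top" or "wrist"; returns a dict with "img" (384x512x3 uint8, red, green, blue), "mtx" (3x3 intrinsics, pixels), "D" ([k1, k2, p1, p2, k3] as OpenCV has them; the pictures are not rectified), "cam_to_world" (4x4, takes a point from camera to world coordinates). Camera axes: x right, y down, z forward; pixel columns grow to the right and rows downward; lengths in m; the calibration is good to about 2 mm. A picture is of the moment at which its call begins. There is no depth.
- bot.hand_in(): hands the job in, once; it reports no verdict.
The state is a dict: "time": time; "joints": joint angles; "qvel": joint speeds; "joint_torque": joint torques, N m; "eef_pos": TCP position; "eef_rot": TCP orientation; "force": force on the tool from outside, world axes, zero at the start; "ft_torque": the same for the moment, N m; "grip_width": opening from 0.0 (shut) to 1.0 (fully open).
Only numpy, scipy, OpenCV 4.12 (cv2) and the standard library are available. Lean on these libraries where they do the work, as an engineer would, in place of code of your own. Each camera call takes 0.05 s, during which the arm holds its last target. There are 200 camera calls.

## Working session

There is one attempt and no reset: what is moved stays moved. The work goes in short steps, Python scripts to look and compute and a tool call to move; the robot and the scene stay as the last step left them, time stands still between calls to the robot, and variables do not carry over. Pictures are saved under pics/ and viewed, about 8 in all and at most 12, crops included, and the job is handed in when it is done.

Besides the shell and the picture viewer there is one more tool, called after "Call:" in YAML: its name, and indented under it one key for each argument. jog_arm: Moves the arm, as the interface text tells. Its arguments: {"type":"object","properties":{"steps":{"type":"array"},"squeeze":{"type":"number"}},"required":["steps"]}

```bash
mkdir -p pics
cat > h.py <<'E'
import numpy as np, cv2
from scipy.spatial.transform import Rotation as R
from plant import bot, get_image
def ray(im,px):
    p=cv2.undistortPoints(np.array([[px]],float),im['mtx'],im['D'])[0,0]
    T=im['cam_to_world']; return T[:3,3],T[:3,:3]@np.r_[p,1]
def onz(im,px,z):
    o,d=ray(im,px); return o+d*(z-o[2])/d[2]
def proj(im,P):
    T=np.linalg.inv(im['cam_to_world']); P=np.atleast_2d(P).astype(float)
    return cv2.projectPoints(P,cv2.Rodrigues(T[:3,:3])[0],T[:3,3],im['mtx'],im['D'])[0][:,0]
def tri(ims,pxs):
    A=np.zeros((3,3));b=np.zeros(3)
    for i,p in zip(ims,pxs):
        o,d=ray(i,p); d=d/np.linalg.norm(d); M=np.eye(3)-np.outer(d,d); A+=M;b+=M@o
    return np.linalg.solve(A,b)
def save(im,n): np.savez('pics/'+n,**im)
def load(n): return dict(np.load('pics/'+n+'.npz'))
def png(im,n,box=None,s=1):
    a=im['img'][...,::-1]
    if box: a=a[box[1]:box[3],box[0]:box[2]]
    cv2.imwrite('pics/'+n+'.png',cv2.resize(a,None,fx=s,fy=s,interpolation=cv2.INTER_CUBIC))
E
python3 - <<'E'
from h import *
np.set_printoptions(precision=4,suppress=True)
o=bot.get_obs();print({k:o[k] for k in o}); print(bot.grip_depth)
for n in('scene','top'):
    im=get_image(n);save(im,n+'0');png(im,n+'0',None,1.5);print(n,im['cam_to_world'],im['mtx'])
E
```

```text
{'time': 0.0, 'joints': array([-1.3841,  0.3595,  1.5114,  0.    ,  1.2725, -0.1151]), 'qvel': array([ 0.0003, -0.0002,  0.0016,  0.0011,  0.    , -0.0004]), 'joint_torque': array([ -0.0039, -52.7631, -27.8623,  -0.0006,   0.0134,   0.    ]), 'eef_pos': array([ 0.1782, -0.5722,  0.1985]), 'eef_rot': array([-3.1041, -0.4719,  0.0001]), 'force': array([-0.1013, -0.3383,  0.133 ]), 'ft_torque': array([ 0.0308, -0.0105, -0.0344]), 'grip_width': 1.000475549796916}
0.0187
scene [[-0.5381 -0.4768  0.6951 -0.5106]
 [-0.8428  0.3179 -0.4343  0.6528]
 [-0.0139 -0.8195 -0.5729  0.9304]
 [ 0.      0.      0.      1.    ]] [[421.9828   0.     257.1613]
 [  0.     421.9828 198.0217]
 [  0.       0.       1.    ]]
top [[ 0.0145 -0.987   0.1603  0.2632]
 [-0.9998 -0.0116  0.0189  0.0072]
 [-0.0168 -0.1605 -0.9869  1.4436]
 [ 0.      0.      0.      1.    ]] [[451.6765   0.     247.7638]
 [  0.     451.6765 186.7488]
 [  0.       0.       1.    ]]
```

View pics/top0.png

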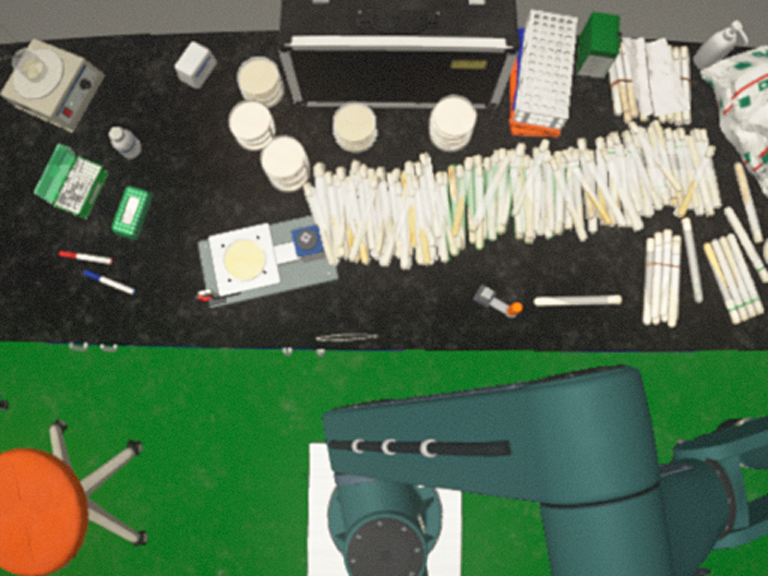

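View pics/scene0.png

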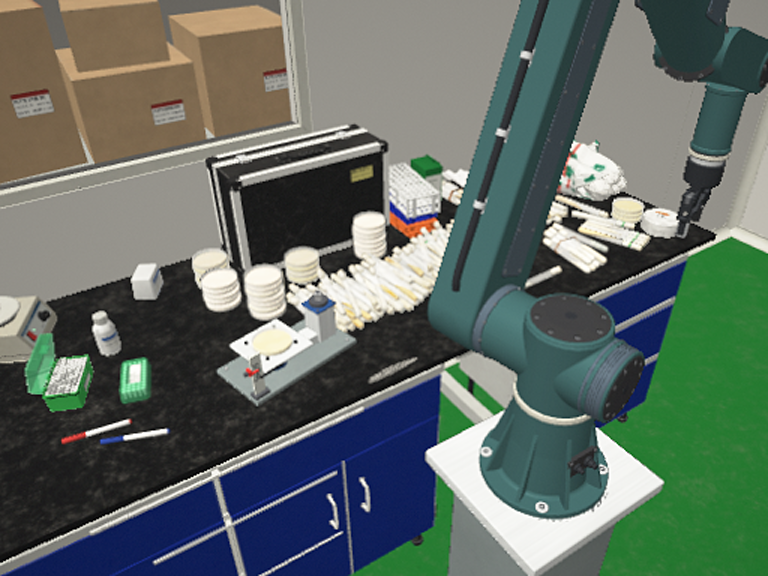

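Top picture: crank hub at about (323,196), handle at (343,206) (native pixels); drive shaft at (204,159); stage at (164,173); scale and flag at (136,197). The tube lies just right of the crank and the forceps in front of the lift.

Run:
```python
from h import *
np.set_printoptions(precision=4,suppress=True)
im=load('top0')
print('hub(lug top .057)',onz(im,(323,195),.057),'handle top',onz(im,(343.5,206),.087))
print('shaft top',onz(im,(204.5,158.5),.132),'dish',onz(im,(163,173),.09))
for p in [(357,201),(414,199),(211,225),(252,224)]: print(onz(im,p,.01))
w=get_image('wrist');T=np.linalg.inv(np.r_[np.c_[R.from_rotvec(bot.get_obs()['eef_rot']).as_matrix(),bot.get_obs()['eef_pos']],[[0,0,0,1]]])@w['cam_to_world'];print(T,w['mtx'])
a=im['img'][...,::-1]
f=lambda b:cv2.resize(a[b[1]:b[3],b[0]:b[2]],(400,400),interpolation=cv2.INTER_CUBIC)
cv2.imwrite('pics/c0.png',np.hstack([f((300,170,360,230)),f((125,135,225,235))]))
```

```text
hub(lug top .057) [ 0.4652 -0.2005  0.057 ] handle top [ 0.4278 -0.2584  0.087 ]
shaft top [0.5601 0.1626 0.132 ] dish [0.5229 0.2949 0.09  ]
[ 0.4537 -0.3178  0.01  ]
[ 0.462  -0.5081  0.01  ]
[0.3713 0.1499 0.01  ]
[0.3763 0.0194 0.01  ]
[[-0.0002 -0.9589 -0.2838  0.0729]
 [ 1.     -0.0002  0.0003  0.0004]
 [-0.0003 -0.2838  0.9589 -0.1747]
 [ 0.      0.      0.      1.    ]] [[342.0953   0.     259.2216]
 [  0.     342.0953 192.37  ]
 [  0.       0.       1.    ]]
```

View pics/c0.png

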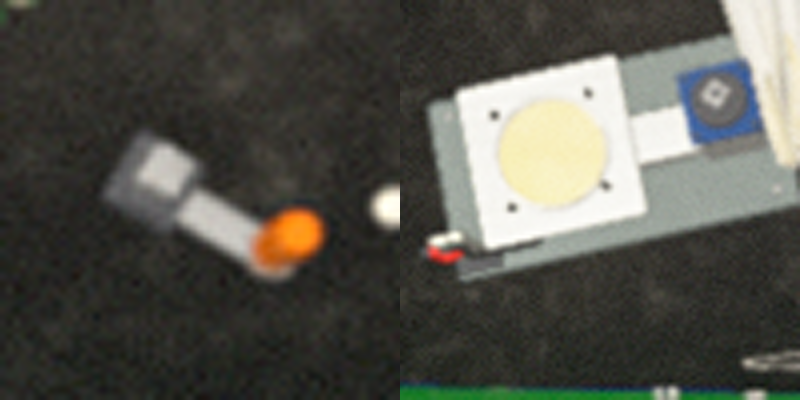

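Left: crank with the lug at (324.8,195) and handle at (344.5,204.8), arm pointing right and towards the robot. Right: bare shaft at (204,158.3), turned about 45° in the image. Next I plan a hover over the crank.

```bash
cat > plan.py <<'E'
import json
from h import *
def pose():
    o=bot.get_obs(); return o['eef_pos'].copy(),R.from_rotvec(o['eef_rot'])
def head(r): return np.degrees(np.arctan2(r.as_matrix()[1,0],r.as_matrix()[0,0]))
def down(h): # tool z down, tool x at heading h (deg)
    h=np.radians(h);c,s=np.cos(h),np.sin(h)
    return R.from_matrix([[c,s,0],[s,-c,0],[0,0,-1]])
def plan(wps,start=None,hand=0):
    """wps: (pos,heading,rows); prints rounded rows, 5 per call"""
    p,r=start or pose(); rows=[]
    for P,h,n in wps:
        P=np.array(P,float)
        for k in range(n):
            m=n-k; dp=r.inv().apply((P-p)/m)*1e3
            w=np.degrees((r.inv()*down(h)).as_rotvec())/m
            v=np.r_[np.round(dp,1),np.round(w,2)]
            rows.append({a:float(b) for a,b in zip(('x','y','z','wx','wy','wz'),v) if b}|{'hand':hand})
            p=p+r.apply(v[:3]/1e3); r=r*R.from_rotvec(np.radians(v[3:]))
    for i in range(0,len(rows),5): print(json.dumps(rows[i:i+5]).replace(' ',''))
    print('end',p.round(4),round(head(r),2))
    return p,r
E
python3 - <<'E'
from plan import *
im=load('top0')
a=onz(im,(324.75,195.05),.057);b=onz(im,(344.5,204.8),.087);print(a,b,np.linalg.norm((b-a)[:2]),np.degrees(np.arctan2(*(b-a)[1::-1])))
plan([((a[0],a[1],.20),57,15)])
E
```

```text
[ 0.46511425 -0.20596051  0.057     ] [ 0.43147639 -0.26152682  0.087     ] 0.06495476124972044 -121.18922190380442
[{"x":25.5,"y":-17.6,"z":-0.1,"wx":-0.01,"wz":-2.65,"hand":0},{"x":26.3,"y":-16.4,"z":-0.1,"wz":-2.65,"hand":0},{"x":27.0,"y":-15.2,"z":-0.1,"wx":-0.01,"wz":-2.65,"hand":0},{"x":27.7,"y":-13.9,"z":-0.1,"wz":-2.65,"hand":0},{"x":28.3,"y":-12.6,"z":-0.1,"wx":-0.01,"wz":-2.65,"hand":0}]
[{"x":28.9,"y":-11.3,"z":-0.1,"wz":-2.65,"hand":0},{"x":29.4,"y":-10.0,"wz":-2.65,"hand":0},{"x":29.8,"y":-8.6,"z":-0.1,"wx":-0.01,"wz":-2.65,"hand":0},{"x":30.2,"y":-7.2,"wy":-0.01,"wz":-2.64,"hand":0},{"x":30.5,"y":-5.8,"z":-0.1,"wx":-0.01,"wz":-2.65,"hand":0}]
[{"x":30.7,"y":-4.4,"z":-0.1,"wy":-0.01,"wz":-2.64,"hand":0},{"x":30.9,"y":-3.0,"wx":-0.01,"wz":-2.65,"hand":0},{"x":31.0,"y":-1.6,"z":-0.1,"wy":-0.01,"wz":-2.64,"hand":0},{"x":31.1,"y":-0.1,"wx":-0.01,"wz":-2.65,"hand":0},{"x":31.0,"y":1.3,"z":-0.1,"wy":-0.01,"wz":-2.64,"hand":0}]
end [ 0.4652 -0.206   0.2   ] 57.0
```

Call:
jog_arm:
  steps:
    - {"x": 25.5, "y": -17.6, "wz": -2.65, "hand": 0}
    - {"x": 26.3, "y": -16.4, "wz": -2.65}
    - {"x": 27, "y": -15.2, "wz": -2.65}
    - {"x": 27.7, "y": -13.9, "wz": -2.65}
    - {"x": 28.3, "y": -12.6, "wz": -2.65}

```text
$.steps[0]: bad value
```

Call:
jog_arm:
  steps:
    - {"x": 28.9, "y": -11.3, "wz": -2.65}
    - {"x": 29.4, "y": -10, "wz": -2.65}
    - {"x": 29.8, "y": -8.6, "wz": -2.65}
    - {"x": 30.2, "y": -7.2, "wz": -2.65}
    - {"x": 30.5, "y": -5.8, "wz": -2.65}

```text
$.steps[0]: bad value
```

Call:
jog_arm:
  steps:
    - {"x": 30.7, "y": -4.4, "wz": -2.65}
    - {"x": 30.9, "y": -3, "wz": -2.65}
    - {"x": 31, "y": -1.6, "wz": -2.65}
    - {"x": 31.1, "wz": -2.65}
    - {"x": 31, "y": 1.3, "wz": -2.65}

```text
$.steps[0]: bad value
```

Run:
```python
from plan import *
p,r=pose();print(p,head(r))
im=get_image('wrist');save(im,'w1');png(im,'w1',None,1.5)
print(pose()[0], proj(im,[[.4651,-.206,.057],[.4315,-.2615,.087]]))
```

```text
[ 0.17818685 -0.57230818  0.19862776] 17.287657032535947
[ 0.17823908 -0.57243499  0.19876123] [[-107.03442414 -342.53604285]
 [ -78.46652772 -312.50722945]]
```

View pics/w1.png

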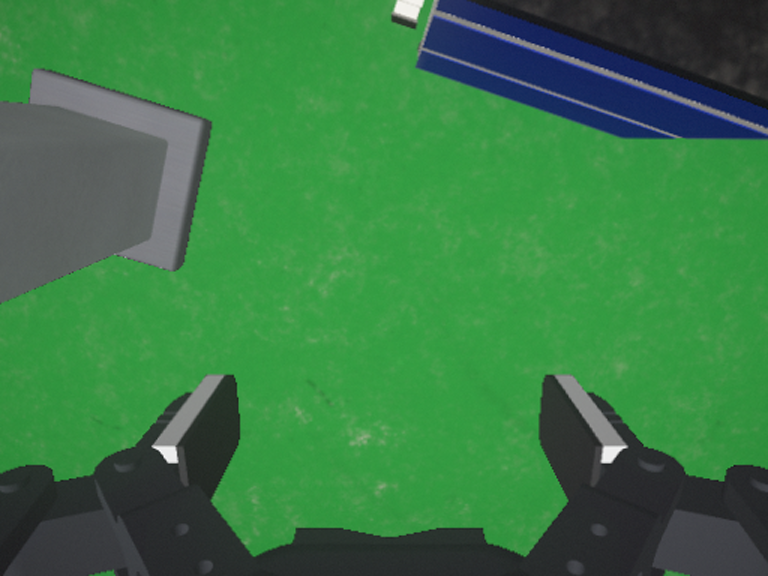

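The calls were refused, so the arm hasn't moved; the picture shows only the floor, the bench edge and the fingers. I'll retry with every field given.

Call:
jog_arm:
  steps:
    - {"x": 25.5, "y": -17.6, "z": 0, "wx": 0, "wy": 0, "wz": -2.65, "hand": 0}
    - {"x": 26.3, "y": -16.4, "z": 0, "wx": 0, "wy": 0, "wz": -2.65, "hand": 0}
    - {"x": 27, "y": -15.2, "z": 0, "wx": 0, "wy": 0, "wz": -2.65, "hand": 0}
    - {"x": 27.7, "y": -13.9, "z": 0, "wx": 0, "wy": 0, "wz": -2.65, "hand": 0}
    - {"x": 28.3, "y": -12.6, "z": 0, "wx": 0, "wy": 0, "wz": -2.65, "hand": 0}

```text
time: 0.62
eef_pos: [0.2744, -0.4496, 0.1991]
eef_rot: [-3.029, -0.83, -0.0]
force: [-0.2, -0.2, -0.0]
grip_width: 0.998
```

Call:
jog_arm:
  steps:
    - {"x": 28.9, "y": -11.3, "z": 0, "wx": 0, "wy": 0, "wz": -2.65, "hand": 0}
    - {"x": 29.4, "y": -10, "z": 0, "wx": 0, "wy": 0, "wz": -2.65, "hand": 0}
    - {"x": 29.8, "y": -8.6, "z": 0, "wx": 0, "wy": 0, "wz": -2.65, "hand": 0}
    - {"x": 30.2, "y": -7.2, "z": 0, "wx": 0, "wy": 0, "wz": -2.65, "hand": 0}
    - {"x": 30.5, "y": -5.8, "z": 0, "wx": 0, "wy": 0, "wz": -2.65, "hand": 0}

```text
time: 1.03
eef_pos: [0.3703, -0.3274, 0.1993]
eef_rot: [-2.914, -1.175, -0.0]
force: [0.4, -0.9, -1.1]
grip_width: 1.001
```

Call:
jog_arm:
  steps:
    - {"x": 30.7, "y": -4.4, "z": 0, "wx": 0, "wy": 0, "wz": -2.65, "hand": 0}
    - {"x": 30.9, "y": -3, "z": 0, "wx": 0, "wy": 0, "wz": -2.65, "hand": 0}
    - {"x": 31, "y": -1.6, "z": 0, "wx": 0, "wy": 0, "wz": -2.65, "hand": 0}
    - {"x": 31.1, "y": 0, "z": 0, "wx": 0, "wy": 0, "wz": -2.65, "hand": 0}
    - {"x": 31, "y": 1.3, "z": 0, "wx": 0, "wy": 0, "wz": -2.65, "hand": 0}

```text
time: 1.45
eef_pos: [0.466, -0.2051, 0.1993]
eef_rot: [-2.758, -1.503, 0.0]
force: [-0.4, -0.4, 0.2]
grip_width: 1.001
```

Run:
```python
from plan import *
get_image('wrist');get_image('wrist')
p,r=pose();print(p,head(r))
im=get_image('wrist');save(im,'w2');png(im,'w2',None,1.5)
print(pose()[0], proj(im,[[.4651,-.206,.057],[.4315,-.2615,.087]])*1.5)
```

```text
[ 0.46740595 -0.20326341  0.19927259] 57.33848600813491
[ 0.46614029 -0.20489783  0.19918665] [[386.66403949 261.75386915]
 [389.34746402 375.87163553]]
```

View pics/w2.png

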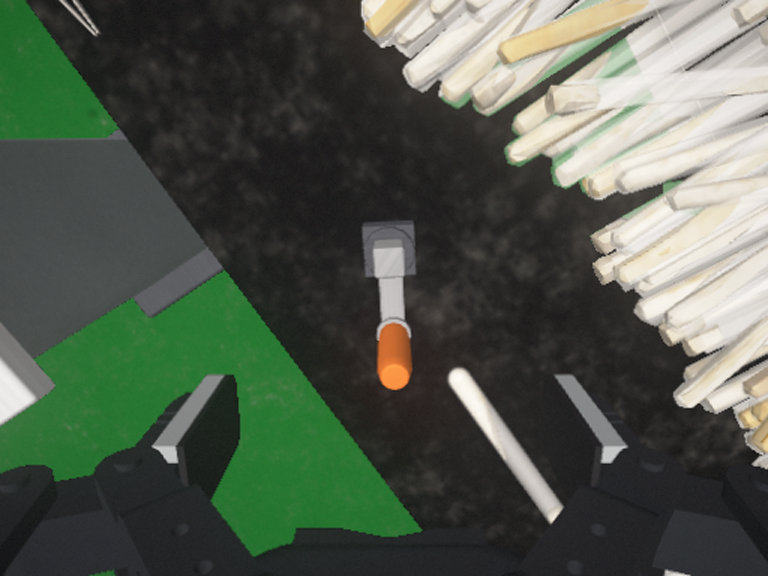

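The lug's top face is centred at about (388,263) and the handle top at (395,376), in 1.5x pixels. The prediction from the top camera matches within about 1 mm at the lug.

Run:
```python
from plan import *
im=load('w2')
a=onz(im,(388/1.5,263/1.5),.057)
g=im['img'].astype(int); m=(g[...,0]>200)&(g[...,1]<150)&(g[...,2]<90)
ys,xs=np.nonzero(m); print(xs.mean(),ys.min(),ys.max(), [ (y,xs[ys==y].min(),xs[ys==y].max()) for y in range(ys.min(),ys.max()+1,4)])
hsv=g.sum(2)[150:195,235:285]
for y in range(152,192,3): print(y,' '.join(f'{v//3:3d}' for v in g.sum(2)[y,240:280:1]))
for q in [(395/1.5,376/1.5),(394.5/1.5,375/1.5)]:
    b=onz(im,q,.087);print(a,b,np.linalg.norm((b-a)[:2]),np.degrees(np.arctan2(*(b-a)[1::-1])))
```

```text
260.0413625304136 217 259 [(217, np.int64(261), np.int64(261)), (221, np.int64(255), np.int64(261)), (225, np.int64(254), np.int64(262)), (229, np.int64(253), np.int64(261)), (233, np.int64(253), np.int64(261)), (237, np.int64(253), np.int64(263)), (241, np.int64(253), np.int64(266)), (245, np.int64(253), np.int64(269)), (249, np.int64(253), np.int64(271)), (253, np.int64(254), np.int64(271)), (257, np.int64(257), np.int64(268))]
152  37  69 101 103 103 103 101 102 101 102 102 101  96  83  81  91  91  91  91  98  95  94  88  84  73  80  92 100 100 101 102 102 102 102 102  93  50  36  38  40
155  33  60 102 103 103 102 101  97  88  98 102 107 105 101 101 100 101 102 102 102 102 103 102 102 103 104 103 102  99  85  73  91 101 103 102  95  62  35  38  40
158  31  62 101 102 100  89  92 110 106 103 104 102 103 102 102 101 102  99 102 100 100 102 103 100 101 101 101  99  99  98  98  95  79  69  92  97  62  33  38  35
161  34  51  85  96  93 102 101 100 101 112 134 132 131 133 132 133 131 132 132 132 133 133 133 135 133 132 133 124 104  96 101 100 100  95  82  80  73  35  37  32
164  33  4
[... 1161 characters left out ...]
  45  41  37  38  39  61 101 123 155 164 156 153 151 153 160 160 165 162 170 192 188 188 179 133  54  53  54  53  53  49  47  45  42  39  38
188  47  45  46  45  44  44  39  39  39  38  38  38 104 182 187 192 195 193 192 193 194 194 193 193 191 188 189 184 138  51  50  48  51  51  46  47  44  45  44  43
191  42  42  42  39  42  41  38  42  39  38  38  39  83 151 186 192 196 194 193 194 195 195 193 194 194 192 191 187 145  57  52  55  55  54  53  50  48  45  45  42
[ 0.46537463 -0.20714171  0.057     ] [ 0.43437784 -0.26344993  0.087     ] 0.06427609803695249 -118.83208892796607
[ 0.46537463 -0.20714171  0.057     ] [ 0.43448194 -0.26271426  0.087     ] 0.06358197562065039 -119.06960968801485
```

Run:
```python
from plan import *
p,r=pose();print(p,head(r))
plan([((.4653,-.2067,.09),60.5,5),((.4653,-.2067,.031),60.5,4)])
```

```text
[ 0.46614029 -0.20489783  0.19918665] 57.2432201002061
[{"x":-0.4,"y":0.1,"z":21.8,"wz":-0.65,"hand":0},{"x":-0.4,"z":21.8,"wz":-0.65,"hand":0},{"x":-0.4,"y":0.1,"z":21.9,"wz":-0.65,"hand":0},{"x":-0.4,"z":21.8,"wx":-0.01,"wy":-0.01,"wz":-0.65,"hand":0},{"x":-0.4,"z":21.9,"wz":-0.66,"hand":0}]
[{"z":14.7,"hand":0},{"z":14.8,"hand":0},{"z":14.7,"hand":0},{"y":0.1,"z":14.8,"hand":0}]
end [ 0.4653 -0.2067  0.031 ] 60.5
```

Call:
jog_arm:
  steps:
    - {"x": -0.4, "y": 0, "z": 22, "wx": 0, "wy": 0, "wz": -0.65, "hand": 0}
    - {"x": -0.4, "y": 0, "z": 22, "wx": 0, "wy": 0, "wz": -0.65, "hand": 0}
    - {"x": -0.4, "y": 0, "z": 22, "wx": 0, "wy": 0, "wz": -0.65, "hand": 0}
    - {"x": -0.4, "y": 0, "z": 22, "wx": 0, "wy": 0, "wz": -0.65, "hand": 0}
    - {"x": 0, "y": 0, "z": 22, "wx": 0, "wy": 0, "wz": -0.65, "hand": 0}

```text
time: 2.02
eef_pos: [0.4637, -0.209, 0.0884]
eef_rot: [2.717, 1.576, -0.001]
force: [0.4, 0.5, -1.0]
grip_width: 0.996
```

Call:
jog_arm:
  steps:
    - {"x": 0, "y": 0, "z": 0, "wx": 0, "wy": 0, "wz": 0, "hand": 0}
    - {"x": 0, "y": 0, "z": 0, "wx": 0, "wy": 0, "wz": 0, "hand": 0}

```text
time: 2.18
eef_pos: [0.4629, -0.2081, 0.0886]
eef_rot: [-2.716, -1.574, 0.003]
force: [0.6, -0.0, -0.1]
grip_width: 0.999
```

Run:
```python
from plan import *
for i in range(3):
    p,r=pose();print(p,head(r)); get_image('wrist')
plan([((.4653,-.2067,.031),60.5,4)])
```

```text
[ 0.462894   -0.2080812   0.08859582] 60.19467743545813
[ 0.46408788 -0.20859503  0.08968251] 60.20611766437501
[ 0.46487378 -0.20885529  0.09033596] 60.22171158169173
[{"x":0.5,"y":-0.3,"z":14.9,"wx":0.03,"wz":-0.07,"hand":0},{"x":0.5,"y":-0.3,"z":14.9,"wx":0.04,"wz":-0.06,"hand":0},{"x":0.5,"y":-0.3,"z":14.9,"wx":0.03,"wz":-0.07,"hand":0},{"x":0.5,"y":-0.3,"z":15.0,"wx":0.04,"wy":0.01,"wz":-0.06,"hand":0}]
end [ 0.4653 -0.2067  0.031 ] 60.5
```

Call:
jog_arm:
  steps:
    - {"x": 0.5, "y": -0.3, "z": 15, "wx": 0, "wy": 0, "wz": 0, "hand": 0}
    - {"x": 0.5, "y": -0.3, "z": 15, "wx": 0, "wy": 0, "wz": 0, "hand": 0}
    - {"x": 0.5, "y": -0.3, "z": 15, "wx": 0, "wy": 0, "wz": 0, "hand": 0}
    - {"x": 0, "y": 0, "z": 14, "wx": 0, "wy": 0, "wz": 0, "hand": 0}
    - {"x": 0, "y": 0, "z": 0, "wx": 0, "wy": 0, "wz": 0, "hand": 0}

```text
time: 2.75
eef_pos: [0.4639, -0.2059, 0.0296]
eef_rot: [-2.716, -1.577, 0.001]
force: [-0.4, 0.1, 0.2]
grip_width: 0.995
```

Call:
jog_arm:
  steps:
    - {"x": 0, "y": 0, "z": 0, "wx": 0, "wy": 0, "wz": 0, "hand": 1}
    - {"x": 0, "y": 0, "z": 0, "wx": 0, "wy": 0, "wz": 0, "hand": 1}
    - {"x": 0, "y": 0, "z": 0, "wx": 0, "wy": 0, "wz": 0, "hand": 1}
    - {"x": 0, "y": 0, "z": 0, "wx": 0, "wy": 0, "wz": 0, "hand": 1}
    - {"x": 0, "y": 0, "z": 0, "wx": 0, "wy": 0, "wz": 0, "hand": 1}
  squeeze: 70

```text
time: 3.17
eef_pos: [0.465, -0.2065, 0.0311]
eef_rot: [2.716, 1.577, 0.001]
force: [-0.5, 0.7, 0.0]
grip_width: 0.294
```

Call:
jog_arm:
  steps:
    - {"x": 0, "y": 0, "z": 0, "wx": 0, "wy": 0, "wz": 0, "hand": 1}
    - {"x": 0, "y": 0, "z": 0, "wx": 0, "wy": 0, "wz": 0, "hand": 1}
    - {"x": 0, "y": 0, "z": 0, "wx": 0, "wy": 0, "wz": 0, "hand": 1}
    - {"x": 0, "y": 0, "z": 0, "wx": 0, "wy": 0, "wz": 0, "hand": 1}
    - {"x": 0, "y": 0, "z": 0, "wx": 0, "wy": 0, "wz": 0, "hand": 1}

```text
time: 3.58
eef_pos: [0.4644, -0.2061, 0.0303]
eef_rot: [-2.717, -1.578, 0.0]
force: [-0.2, 0.6, 0.5]
grip_width: -0.002
```

The jaws shut without holding anything, so I'll look.

Run:
```python
from plan import *
im=get_image('wrist');save(im,'w3');png(im,'w3',None,1.5)
im=get_image('top');save(im,'t3')
print(bot.get_obs()['grip_width'])
```

```text
0.00011230788195241406
```

View pics/w3.png

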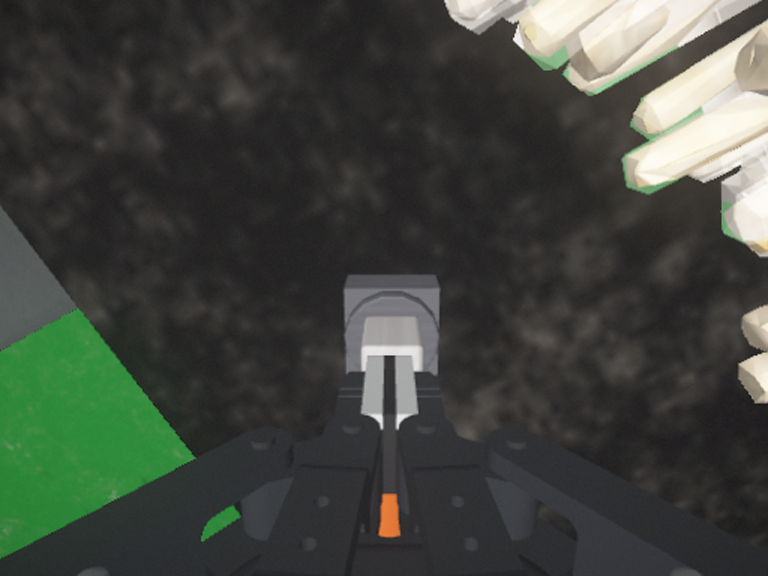

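The camera geometry says the real finger ends sit about 35 mm behind the reported TCP. That puts them at z≈0.065 here, above the 57 mm lug top, so the jaws closed over it with no contact. I'll check this using the closed-finger pixels and the top view.

Run:
```python
from plan import *
im=load('w3'); p,r=pose()
w=lambda q:r.apply(np.array(q,float))+p
for z in (0,-.0187,-.03,-.035,-.04,-.06): print(z,(proj(im,[w((.011,s,z)) for s in(-.0425,0,.0425)])*1.5).round(0).tolist())
im2=load('w2')
T=im['cam_to_world'];print(p,T[:3,3]-p, r.inv().apply(T[:3,3]-p))
t=load('t3');a=proj(t,[w((0,0,0)),w((0,0,-.1)),[.4653,-.2067,.057],[.4335,-.263,.087]]);print(a)
c=a[2].astype(int);png(t,'t3',(c[0]-50,c[1]-50,c[0]+50,c[1]+50),5)
```

```text
0 [[269.0, 314.0], [386.0, 314.0], [504.0, 314.0]]
-0.0187 [[256.0, 333.0], [386.0, 333.0], [516.0, 333.0]]
-0.03 [[247.0, 346.0], [386.0, 347.0], [525.0, 346.0]]
-0.035 [[242.0, 353.0], [386.0, 353.0], [529.0, 353.0]]
-0.04 [[237.0, 360.0], [386.0, 360.0], [534.0, 360.0]]
-0.06 [[215.0, 393.0], [385.0, 394.0], [556.0, 393.0]]
[ 0.46435051 -0.206055    0.03023001] [0.03664491 0.06235313 0.17485876] [ 0.07233899  0.0008757  -0.17485037]
[[323.50621028 196.49347356]
 [328.53969052 191.76234297]
 [324.98551497 194.99344185]
 [344.96763924 204.14330779]]
```

View pics/t3.png

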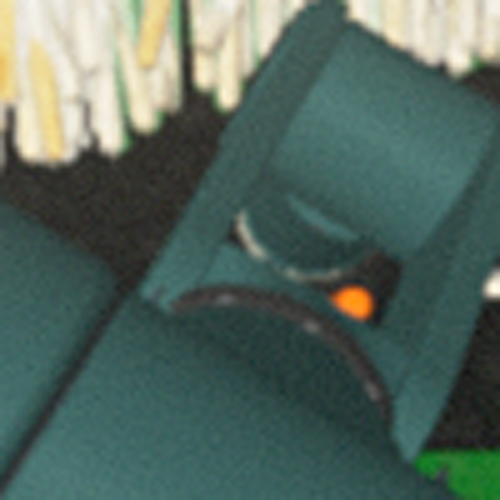

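The crank hasn't been touched (handle still where predicted). The open and closed finger pixels both fit fingertips 33–35 mm short of the reported TCP. I'll open, go down about 29 mm and close again; the width at which the jaws stop (lug 0.24, hub 0.42) will confirm it.

Call:
jog_arm:
  steps:
    - {"x": 0, "y": 0, "z": 0, "wx": 0, "wy": 0, "wz": 0, "hand": 0}
    - {"x": 0, "y": 0, "z": 0, "wx": 0, "wy": 0, "wz": 0, "hand": 0}
    - {"x": 0, "y": 0, "z": 0, "wx": 0, "wy": 0, "wz": 0, "hand": 0}
    - {"x": 0, "y": 0, "z": 0, "wx": 0, "wy": 0, "wz": 0, "hand": 0}
    - {"x": 0, "y": 0, "z": 0, "wx": 0, "wy": 0, "wz": 0, "hand": 0}

```text
time: 4.1
eef_pos: [0.4644, -0.2061, 0.0303]
eef_rot: [-2.717, -1.578, -0.0]
force: [0.4, 0.6, 0.1]
grip_width: 0.707
```

Call:
jog_arm:
  steps:
    - {"x": 0, "y": 0, "z": 0, "wx": 0, "wy": 0, "wz": 0, "hand": 0}
    - {"x": 0, "y": 0, "z": 8, "wx": 0, "wy": 0, "wz": 0, "hand": 0}
    - {"x": 0, "y": 0, "z": 8, "wx": 0, "wy": 0, "wz": 0, "hand": 0}
    - {"x": 0, "y": 0, "z": 7, "wx": 0, "wy": 0, "wz": 0, "hand": 0}
    - {"x": 0, "y": 0, "z": 6, "wx": 0, "wy": 0, "wz": 0, "hand": 0}

```text
time: 4.52
eef_pos: [0.4639, -0.2058, 0.0001]
eef_rot: [-2.716, -1.577, 0.001]
force: [0.0, -0.1, 0.2]
grip_width: 1.001
```

Call:
jog_arm:
  steps:
    - {"x": 0, "y": 0, "z": 0, "wx": 0, "wy": 0, "wz": 0, "hand": 1}
    - {"x": 0, "y": 0, "z": 0, "wx": 0, "wy": 0, "wz": 0, "hand": 1}
    - {"x": 0, "y": 0, "z": 0, "wx": 0, "wy": 0, "wz": 0, "hand": 1}
    - {"x": 0, "y": 0, "z": 0, "wx": 0, "wy": 0, "wz": 0, "hand": 1}
    - {"x": 0, "y": 0, "z": 0, "wx": 0, "wy": 0, "wz": 0, "hand": 1}
  squeeze: 70

```text
time: 4.93
eef_pos: [0.4647, -0.2063, 0.0016]
eef_rot: [2.716, 1.578, 0.001]
force: [-0.9, 1.7, -0.4]
grip_width: 0.3
```

Call:
jog_arm:
  steps:
    - {"x": 0, "y": 0, "z": 0, "wx": 0, "wy": 0, "wz": 0, "hand": 1}
    - {"x": 0, "y": 0, "z": 0, "wx": 0, "wy": 0, "wz": 0, "hand": 1}
    - {"x": 0, "y": 0, "z": 0, "wx": 0, "wy": 0, "wz": 0, "hand": 1}
    - {"x": 0, "y": 0, "z": 0, "wx": 0, "wy": 0, "wz": 0, "hand": 1}

```text
time: 5.27
eef_pos: [0.4649, -0.2064, 0.0018]
eef_rot: [2.716, 1.577, 0.001]
force: [0.1, 1.4, 5.3]
grip_width: 0.22
```

Run:
```python
from plan import *
p,r=pose();print(p,head(r),bot.get_obs()['grip_width'])
im=get_image('wrist');save(im,'w4');png(im,'w4',None,1.5)
```

```text
[ 0.46488063 -0.20637182  0.00176752] 60.28922358519873 0.22042978101375105
```

View pics/w4.png

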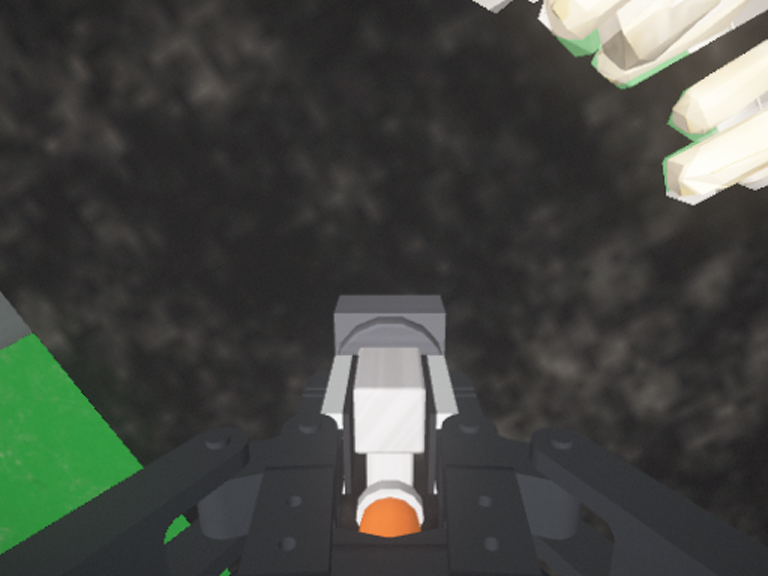

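The jaws stopped at 0.22 with the pads square on the lug (top face rows 388–453, columns 354–424), so the lug is gripped. Now lift and carry to a viewing spot short of the shaft.

Run:
```python
from plan import *
im=load('w4');p,r=pose()
for z in (.057,): 
    c=onz(im,(389/1.5,420/1.5),z); print(c, r.inv().apply(c-p))
plan([((p[0],p[1],.18),60.3,8),((.513,.107,.18),50,12)],hand=1)
```

```text
[ 0.46601261 -0.20611109  0.057     ] [ 0.00078067  0.00093566 -0.05524644]
[{"z":-22.3,"wx":0.01,"hand":1},{"z":-22.3,"wx":0.01,"hand":1},{"z":-22.3,"wx":0.01,"hand":1},{"z":-22.3,"wx":0.01,"hand":1},{"z":-22.3,"hand":1}]
[{"z":-22.2,"wx":0.01,"hand":1},{"z":-22.3,"wz":-0.01,"hand":1},{"y":0.1,"z":-22.2,"wx":0.01,"wy":-0.01,"hand":1},{"x":24.7,"y":-9.5,"wz":0.86,"hand":1},{"x":24.5,"y":-9.8,"wz":0.86,"hand":1}]
[{"x":24.4,"y":-10.2,"wz":0.86,"hand":1},{"x":24.2,"y":-10.6,"wz":0.86,"hand":1},{"x":24.1,"y":-10.9,"wz":0.86,"hand":1},{"x":23.9,"y":-11.3,"wz":0.86,"hand":1},{"x":23.7,"y":-11.6,"wz":0.86,"hand":1}]
[{"x":23.5,"y":-12.0,"wz":0.86,"hand":1},{"x":23.4,"y":-12.3,"wz":0.85,"hand":1},{"x":23.2,"y":-12.7,"wz":0.86,"hand":1},{"x":23.0,"y":-13.0,"wz":0.85,"hand":1},{"x":22.7,"y":-13.4,"z":-0.1,"wy":0.01,"wz":0.86,"hand":1}]
end [0.513 0.107 0.18 ] 50.0
```

Call:
jog_arm:
  steps:
    - {"x": 0, "y": 0, "z": -10, "wx": 0, "wy": 0, "wz": 0, "hand": 1}
    - {"x": 0, "y": 0, "z": -20, "wx": 0, "wy": 0, "wz": 0, "hand": 1}
    - {"x": 0, "y": 0, "z": -25, "wx": 0, "wy": 0, "wz": 0, "hand": 1}
    - {"x": 0, "y": 0, "z": -25, "wx": 0, "wy": 0, "wz": 0, "hand": 1}
    - {"x": 0, "y": 0, "z": -25, "wx": 0, "wy": 0, "wz": 0, "hand": 1}

```text
time: 5.73
eef_pos: [0.4634, -0.2055, 0.1073]
eef_rot: [-2.715, -1.577, 0.001]
force: [-0.4, -0.2, -1.5]
grip_width: 0.22
```

Call:
jog_arm:
  steps:
    - {"x": 0, "y": 0, "z": -25, "wx": 0, "wy": 0, "wz": 0, "hand": 1}
    - {"x": 0, "y": 0, "z": -25, "wx": 0, "wy": 0, "wz": 0, "hand": 1}
    - {"x": 0, "y": 0, "z": -23, "wx": 0, "wy": 0, "wz": 0, "hand": 1}
    - {"x": 12, "y": -5, "z": 0, "wx": 0, "wy": 0, "wz": 0.5, "hand": 1}
    - {"x": 24.5, "y": -9.7, "z": 0, "wx": 0, "wy": 0, "wz": 0.86, "hand": 1}

```text
time: 6.15
eef_pos: [0.471, -0.1694, 0.1814]
eef_rot: [2.733, 1.539, 0.002]
force: [-0.3, 1.3, -3.6]
grip_width: 0.222
```

Call:
jog_arm:
  steps:
    - {"x": 24.4, "y": -10.2, "z": 0, "wx": 0, "wy": 0, "wz": 0.86, "hand": 1}
    - {"x": 24.2, "y": -10.6, "z": 0, "wx": 0, "wy": 0, "wz": 0.86, "hand": 1}
    - {"x": 24.1, "y": -10.9, "z": 0, "wx": 0, "wy": 0, "wz": 0.86, "hand": 1}
    - {"x": 23.9, "y": -11.3, "z": 0, "wx": 0, "wy": 0, "wz": 0.86, "hand": 1}
    - {"x": 23.7, "y": -11.6, "z": 0, "wx": 0, "wy": 0, "wz": 0.86, "hand": 1}

```text
time: 6.57
eef_pos: [0.4882, -0.035, 0.1793]
eef_rot: [-2.791, -1.44, 0.002]
force: [0.5, 0.1, -3.0]
grip_width: 0.217
```

Call:
jog_arm:
  steps:
    - {"x": 23.5, "y": -12, "z": 0, "wx": 0, "wy": 0, "wz": 0.86, "hand": 1}
    - {"x": 23.4, "y": -12.3, "z": 0, "wx": 0, "wy": 0, "wz": 0.86, "hand": 1}
    - {"x": 23.2, "y": -12.7, "z": 0, "wx": 0, "wy": 0, "wz": 0.86, "hand": 1}
    - {"x": 23, "y": -13, "z": 0, "wx": 0, "wy": 0, "wz": 0.86, "hand": 1}
    - {"x": 23, "y": -13, "z": 0, "wx": 0, "wy": 0, "wz": 0.86, "hand": 1}

```text
time: 6.98
eef_pos: [0.5079, 0.0955, 0.1793]
eef_rot: [-2.843, -1.335, 0.002]
force: [0.0, -0.9, -2.8]
grip_width: 0.221
```

Call:
jog_arm:
  steps:
    - {"x": 11, "y": -5, "z": 0, "wx": 0, "wy": 0, "wz": 0.5, "hand": 1}
    - {"x": 0, "y": 0, "z": 0, "wx": 0, "wy": 0, "wz": 0, "hand": 1}
    - {"x": 0, "y": 0, "z": 0, "wx": 0, "wy": 0, "wz": 0, "hand": 1}
    - {"x": 0, "y": 0, "z": 0, "wx": 0, "wy": 0, "wz": 0, "hand": 1}

```text
time: 7.32
eef_pos: [0.5114, 0.1052, 0.1792]
eef_rot: [2.849, 1.324, -0.002]
force: [-0.1, -0.3, -3.4]
grip_width: 0.22
```

Run:
```python
from plan import *
p,r=pose();print(p,head(r),bot.get_obs()['grip_width'],bot.get_obs()['joints'])
im=get_image('wrist');save(im,'w5');a=im['img'][...,::-1]
q=proj(im,[.56,.163,.132])[0];print(q)
x,y=q.astype(int)
f=lambda b:cv2.resize(a[max(b[1],0):b[3],b[0]:b[2]],(400,400),interpolation=cv2.INTER_CUBIC)
print((x-40,max(0,y-40)))
cv2.imwrite('pics/w5.png',np.hstack([cv2.resize(a,(400,300)),f((x-40,max(0,y-40),x+40,max(0,y-40)+80))[:300]]) if 0 else np.hstack([cv2.copyMakeBorder(cv2.resize(a,(400,300)),0,100,0,0,cv2.BORDER_CONSTANT),f((x-40,max(0,y-40),x+40,max(0,y-40)+80))]))
```

```text
[0.51136886 0.10518433 0.17918168] 49.85328103679956 0.22033041543342075 [ 7.08768003e-02  2.68395308e-01  1.70140331e+00 -5.18931717e-04
  1.17295821e+00  7.71770845e-01]
[257.74149628  86.06080337]
(np.int64(217), np.int64(46))
```

View pics/w5.png

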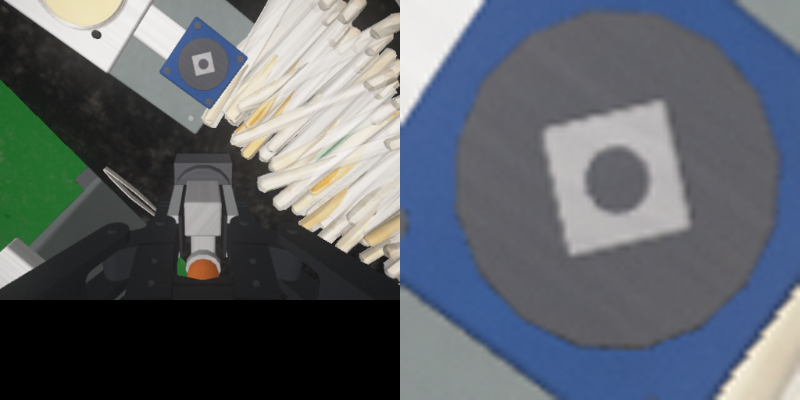

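The shaft square is sharp: native corners at about (245.4,72), (269.8,66), (275.2,91.2) and (250.8,97.4). The crank is still held square.

Run:
```python
from plan import *
im=load('w5');p,r=pose()
g=cv2.cvtColor(im['img'],cv2.COLOR_RGB2GRAY)
roi=im['img'][52:112,230:290].min(2); _,b=cv2.threshold(roi,135,255,0)
cs,_=cv2.findContours(b,cv2.RETR_EXTERNAL,2); c=max([k for k in cs if cv2.pointPolygonTest(k,(30.0,30.0),False)>=0 or 1],key=lambda k:cv2.contourArea(k)*(abs(k.mean((0,1))-30).max()<8))
print(cv2.minAreaRect(c), c.mean((0,1))+[230,52])
q=cv2.boxPoints(cv2.minAreaRect(c))+[230,52]
for Q in (q,np.array([(245.4,72),(269.8,66),(275.2,91.2),(250.8,97.4)])):
    W=np.array([onz(im,k,.132) for k in Q]);e=np.roll(W,-1,0)-W
    print(W.mean(0),np.linalg.norm(e,axis=1),np.degrees(np.arctan2(e[:,1],e[:,0]))%90)
S=W.mean(0)
print(p,head(r))
```

```text
((29.79412078857422, 29.176471710205078), (25.951311111450195, 25.223703384399414), 75.96376037597656) [260.17391304  81.34782609]
[0.56280026 0.1643425  0.132     ] [0.01542265 0.01537421 0.01571407 0.01543854] [63.1656224  65.05527813 63.4251762  63.96616061]
[0.56285652 0.16392713 0.132     ] [0.01536723 0.01526406 0.01568939 0.01545346] [62.96338344 63.05639708 63.64475967 61.86483402]
[0.51148688 0.10494676 0.17922113] 49.81292350468914
```

Run:
```python
from plan import *
plan([((.5619,.1639,.179),63.4,5),((.5619,.1639,.145),63.4,4)],hand=1)
```

```text
[{"x":15.5,"y":0.1,"wx":-0.01,"wy":0.01,"wz":-2.72,"hand":1},{"x":15.5,"y":0.8,"wx":-0.01,"wy":0.01,"wz":-2.72,"hand":1},{"x":15.4,"y":1.6,"z":0.1,"wy":0.01,"wz":-2.72,"hand":1},{"x":15.4,"y":2.3,"wx":-0.01,"wy":0.01,"wz":-2.71,"hand":1},{"x":15.2,"y":3.0,"z":0.1,"wy":0.01,"wz":-2.72,"hand":1}]
[{"z":8.5,"hand":1},{"z":8.5,"hand":1},{"z":8.5,"hand":1},{"z":8.5,"hand":1}]
end [0.5619 0.1639 0.145 ] 63.4
```

Call:
jog_arm:
  steps:
    - {"x": 15.5, "y": 0.1, "z": 0, "wx": 0, "wy": 0, "wz": -2.72, "hand": 1}
    - {"x": 15.5, "y": 0.8, "z": 0, "wx": 0, "wy": 0, "wz": -2.72, "hand": 1}
    - {"x": 15.4, "y": 1.6, "z": 0, "wx": 0, "wy": 0, "wz": -2.72, "hand": 1}
    - {"x": 15.4, "y": 2.3, "z": 0, "wx": 0, "wy": 0, "wz": -2.72, "hand": 1}
    - {"x": 15.2, "y": 3, "z": 0, "wx": 0, "wy": 0, "wz": -2.72, "hand": 1}

```text
time: 7.78
eef_pos: [0.5627, 0.1639, 0.1793]
eef_rot: [-2.672, -1.653, 0.001]
force: [0.5, 0.5, -2.0]
grip_width: 0.215
```

Call:
jog_arm:
  steps:
    - {"x": 0, "y": 0, "z": 8.5, "wx": 0, "wy": 0, "wz": 0, "hand": 1}
    - {"x": 0, "y": 0, "z": 8.5, "wx": 0, "wy": 0, "wz": 0, "hand": 1}
    - {"x": 0, "y": 0, "z": 8.5, "wx": 0, "wy": 0, "wz": 0, "hand": 1}
    - {"x": 0, "y": 0, "z": 8, "wx": 0, "wy": 0, "wz": 0, "hand": 1}
    - {"x": 0, "y": 0, "z": 0, "wx": 0, "wy": 0, "wz": 0, "hand": 1}

```text
time: 8.2
eef_pos: [0.56, 0.1636, 0.1433]
eef_rot: [-2.672, -1.649, 0.007]
force: [-0.2, -0.6, -2.8]
grip_width: 0.216
```

Run:
```python
from plan import *
P=[]
for i in range(6):
    p,r=pose();P.append(p);get_image('wrist')
P=np.array(P);print(P.mean(0),P.std(0),head(r))
plan([((.5619,.1639,.145),63.4,1)],start=(P.mean(0),r))
```

```text
[0.56168566 0.1642158  0.1451408 ] [0.00102683 0.00038857 0.00107402] 63.415177167557665
[{"x":-0.2,"y":0.3,"z":0.1,"wx":0.04,"wy":-0.03,"wz":0.02,"hand":0}]
end [0.5619 0.1639 0.145 ] 63.4
```

Call:
jog_arm:
  steps:
    - {"x": 0, "y": 0, "z": 4, "wx": 0, "wy": 0, "wz": 0, "hand": 1}
    - {"x": 0, "y": 0, "z": 4, "wx": 0, "wy": 0, "wz": 0, "hand": 1}
    - {"x": 0, "y": 0, "z": 3, "wx": 0, "wy": 0, "wz": 0, "hand": 1}
    - {"x": 0, "y": 0, "z": 2, "wx": 0, "wy": 0, "wz": 0, "hand": 1}
    - {"x": 0, "y": 0, "z": 1, "wx": 0, "wy": 0, "wz": 0, "hand": 1}

```text
time: 8.92
eef_pos: [0.5621, 0.1648, 0.1312]
eef_rot: [-2.672, -1.651, 0.001]
force: [-0.5, 0.9, -1.9]
grip_width: 0.218
```

Call:
jog_arm:
  steps:
    - {"x": 0, "y": 0, "z": 1, "wx": 0, "wy": 0, "wz": 0, "hand": 1}
    - {"x": 0, "y": 0, "z": 1, "wx": 0, "wy": 0, "wz": 0, "hand": 1}
    - {"x": 0, "y": 0, "z": 0, "wx": 0, "wy": 0, "wz": 0, "hand": 1}

```text
time: 9.17
eef_pos: [0.5625, 0.1648, 0.1297]
eef_rot: [-2.672, -1.652, 0.0]
force: [0.3, -0.7, -2.4]
grip_width: 0.217
```

The underside is already below the shaft top with no contact force, so it's dropping on. Continuing down.

Call:
jog_arm:
  steps:
    - {"x": 0, "y": 0, "z": 3, "wx": 0, "wy": 0, "wz": 0, "hand": 1}
    - {"x": 0, "y": 0, "z": 3, "wx": 0, "wy": 0, "wz": 0, "hand": 1}
    - {"x": 0, "y": 0, "z": 2, "wx": 0, "wy": 0, "wz": 0, "hand": 1}
    - {"x": 0, "y": 0, "z": 2, "wx": 0, "wy": 0, "wz": 0, "hand": 1}
    - {"x": 0, "y": 0, "z": 1, "wx": 0, "wy": 0, "wz": 0, "hand": 1}

```text
time: 9.58
eef_pos: [0.5623, 0.1648, 0.1184]
eef_rot: [-2.672, -1.651, 0.001]
force: [-0.7, 0.4, -2.7]
grip_width: 0.218
```

Call:
jog_arm:
  steps:
    - {"x": 0, "y": 0, "z": 0.7, "wx": 0, "wy": 0, "wz": 0, "hand": 1}
    - {"x": 0, "y": 0, "z": 0.7, "wx": 0, "wy": 0, "wz": 0, "hand": 1}
    - {"x": 0, "y": 0, "z": 0, "wx": 0, "wy": 0, "wz": 0, "hand": 1}

```text
time: 9.83
eef_pos: [0.5625, 0.1648, 0.1173]
eef_rot: [-2.672, -1.652, 0.0]
force: [0.4, -0.1, -2.9]
grip_width: 0.219
```

Run:
```python
from plan import *
o=[]
for i in range(4):
    b=bot.get_obs();o.append(np.r_[b['eef_pos'],b['force'],b['ft_torque']]);get_image('wrist')
print(np.mean(o,0).round(4),head(pose()[1]))
```

```text
[ 0.5626  0.1648  0.1174  0.1551  0.121  -2.9303  0.0369 -0.0233  0.0096] 63.434600385581014
```

Call:
jog_arm:
  steps:
    - {"x": 0, "y": 0, "z": 0.8, "wx": 0, "wy": 0, "wz": 0, "hand": 1}
    - {"x": 0, "y": 0, "z": 0.6, "wx": 0, "wy": 0, "wz": 0, "hand": 1}
    - {"x": 0, "y": 0, "z": 0, "wx": 0, "wy": 0, "wz": 0, "hand": 1}
    - {"x": 0, "y": 0, "z": 0, "wx": 0, "wy": 0, "wz": 0, "hand": 1}

```text
time: 10.37
eef_pos: [0.5629, 0.1649, 0.1168]
eef_rot: [2.672, 1.651, 0.001]
force: [-1.6, 1.0, 4.9]
grip_width: 0.221
```

Contact at the expected height (about 8 N down), so the crank is seated. Release, rise, and go to the handle.

Call:
jog_arm:
  steps:
    - {"x": 0, "y": 0, "z": 0, "wx": 0, "wy": 0, "wz": 0, "hand": 0}
    - {"x": 0, "y": 0, "z": 0, "wx": 0, "wy": 0, "wz": 0, "hand": 0}
    - {"x": 0, "y": 0, "z": 0, "wx": 0, "wy": 0, "wz": 0, "hand": 0}
    - {"x": 0, "y": 0, "z": 0, "wx": 0, "wy": 0, "wz": 0, "hand": 0}
    - {"x": 0, "y": 0, "z": 0, "wx": 0, "wy": 0, "wz": 0, "hand": 0}

```text
time: 10.78
eef_pos: [0.5625, 0.1648, 0.1159]
eef_rot: [-2.672, -1.651, 0.0]
force: [-0.1, -0.7, -0.4]
grip_width: 0.908
```

Call:
jog_arm:
  steps:
    - {"x": 0, "y": 0, "z": -5, "wx": 0, "wy": 0, "wz": 0, "hand": 0}
    - {"x": 0, "y": 0, "z": -20, "wx": 0, "wy": 0, "wz": 0, "hand": 0}
    - {"x": 0, "y": 0, "z": -25, "wx": 0, "wy": 0, "wz": 0, "hand": 0}
    - {"x": 0, "y": 0, "z": -25, "wx": 0, "wy": 0, "wz": 0, "hand": 0}
    - {"x": 0, "y": 0, "z": -20, "wx": 0, "wy": 0, "wz": 0, "hand": 0}

```text
time: 11.2
eef_pos: [0.563, 0.1649, 0.2131]
eef_rot: [2.672, 1.651, 0.002]
force: [0.7, -0.0, 1.1]
grip_width: 0.999
```

Run:
```python
from plan import *
get_image('wrist');get_image('wrist');p,r=pose();print(p,head(r))
im=get_image('wrist');save(im,'w6')
g=im['img'].astype(int);m=((g[...,0]>190)&(g[...,1]<150)&(g[...,2]<100)).astype('uint8')
n,l,s,c=cv2.connectedComponentsWithStats(m);print(s[1:][s[1:,4]>30],c[1:][s[1:,4]>30])
H=np.array([.5628,.1642])+.065*np.array([np.cos(np.radians(-116.6)),np.sin(np.radians(-116.6))])
print('handle pred',H,proj(im,[[*H,.202],[.5628,.1642,.172]]))
for k in (.202,.192):
  x0,y0,w,h,_=s[1:][s[1:,4].argmax()]; print(onz(im,(x0+w/2,y0+h-w*.45),.202))
plan([((*H,p[2]),63.4,3),((*H,.130),63.4,5)])
png(im,'w6',None,1.5)
```

```text
[0.56541078 0.16532217 0.21536669] 63.43751906908107
[[243 270  27  57 737]] [[254.29036635 308.53324288]]
handle pred [0.53369566 0.10607997] [[254.8878642  317.11754396]
 [254.8295346  206.66038232]]
[0.53539295 0.10714079 0.202     ]
[0.53539295 0.10714079 0.202     ]
[{"x":-22.1,"y":-0.2,"z":-0.8,"wx":0.07,"wy":-0.05,"wz":0.01,"hand":0},{"x":-22.1,"y":-0.3,"z":-0.8,"wx":0.06,"wy":-0.05,"wz":0.01,"hand":0},{"x":-22.1,"y":-0.2,"z":-0.7,"wx":0.07,"wy":-0.05,"wz":0.01,"hand":0},{"z":17.1,"hand":0},{"z":17.1,"hand":0}]
[{"z":17.0,"hand":0},{"z":17.1,"hand":0},{"z":17.0,"hand":0}]
end [0.5337 0.1061 0.13  ] 63.4
```

Call:
jog_arm:
  steps:
    - {"x": -21.8, "y": 0, "z": 0, "wx": 0, "wy": 0, "wz": 0, "hand": 0}
    - {"x": -21.8, "y": 0, "z": 0, "wx": 0, "wy": 0, "wz": 0, "hand": 0}
    - {"x": -21.8, "y": 0, "z": 0, "wx": 0, "wy": 0, "wz": 0, "hand": 0}
    - {"x": 0, "y": 0, "z": 17, "wx": 0, "wy": 0, "wz": 0, "hand": 0}
    - {"x": 0, "y": 0, "z": 17, "wx": 0, "wy": 0, "wz": 0, "hand": 0}

```text
time: 11.77
eef_pos: [0.5327, 0.1053, 0.1764]
eef_rot: [2.674, 1.649, 0.0]
force: [-0.3, 0.7, -0.4]
grip_width: 1.001
```

Call:
jog_arm:
  steps:
    - {"x": 0, "y": 0, "z": 17, "wx": 0, "wy": 0, "wz": 0, "hand": 0}
    - {"x": 0, "y": 0, "z": 17, "wx": 0, "wy": 0, "wz": 0, "hand": 0}
    - {"x": 0, "y": 0, "z": 15, "wx": 0, "wy": 0, "wz": 0, "hand": 0}
    - {"x": 0, "y": 0, "z": 0, "wx": 0, "wy": 0, "wz": 0, "hand": 1}
    - {"x": 0, "y": 0, "z": 0, "wx": 0, "wy": 0, "wz": 0, "hand": 1}
  squeeze: 50

```text
time: 12.18
eef_pos: [0.5316, 0.1062, 0.1265]
eef_rot: [-2.671, -1.65, 0.005]
force: [0.1, -0.9, 0.4]
grip_width: 0.747
```

Call:
jog_arm:
  steps:
    - {"x": 0, "y": 0, "z": 0, "wx": 0, "wy": 0, "wz": 0, "hand": 1}
    - {"x": 0, "y": 0, "z": 0, "wx": 0, "wy": 0, "wz": 0, "hand": 1}
    - {"x": 0, "y": 0, "z": 0, "wx": 0, "wy": 0, "wz": 0, "hand": 1}
    - {"x": 0, "y": 0, "z": 0, "wx": 0, "wy": 0, "wz": 0, "hand": 1}
    - {"x": 0, "y": 0, "z": 0, "wx": 0, "wy": 0, "wz": 0, "hand": 1}

```text
time: 12.6
eef_pos: [0.5339, 0.1062, 0.1289]
eef_rot: [2.672, 1.651, 0.002]
force: [-0.8, -0.9, 3.3]
grip_width: 0.246
```

Run:
```python
from plan import *
P=[]
for i in range(5):
    b=bot.get_obs();P.append(np.r_[b['eef_pos'],b['force']]);get_image('wrist')
P=np.mean(P,0);p=P[:3];r=pose()[1];print(P.round(4),head(r),bot.get_obs()['grip_width'])
C=np.array([.5628,.1642]);a0=np.degrees(np.arctan2(p[1]-C[1],p[0]-C[0]));print(a0,np.hypot(*(p[:2]-C)))
w=[]
for k in range(1,22):
    a=np.radians(-116.6-22.5*k); w.append(((C[0]+.065*np.cos(a),C[1]+.065*np.sin(a),p[2]),head(r),1))
st=(np.r_[C+.065*np.array([np.cos(np.radians(-116.6)),np.sin(np.radians(-116.6))]),p[2]],down(head(r)))
plan(w,start=st,hand=1)
```

```text
[ 0.5339  0.1062  0.1288 -0.8275 -1.1506  4.504 ] 63.43552199826343 0.2453439365679668
-116.49185471341713 0.06483245022159796
[{"x":5.0,"y":-24.9,"hand":1},{"x":14.1,"y":-21.1,"hand":1},{"x":21.1,"y":-14.0,"hand":1},{"x":24.8,"y":-5.0,"hand":1},{"x":24.9,"y":5.0,"hand":1}]
[{"x":21.1,"y":14.1,"hand":1},{"x":14.1,"y":21.1,"hand":1},{"x":4.9,"y":24.9,"hand":1},{"x":-5.0,"y":24.9,"hand":1},{"x":-14.1,"y":21.0,"hand":1}]
[{"x":-21.1,"y":14.1,"hand":1},{"x":-24.8,"y":4.9,"hand":1},{"x":-24.9,"y":-4.9,"hand":1},{"x":-21.1,"y":-14.1,"hand":1},{"x":-14.1,"y":-21.1,"hand":1}]
[{"x":-4.9,"y":-24.9,"hand":1},{"x":5.0,"y":-24.9,"hand":1},{"x":14.1,"y":-21.1,"hand":1},{"x":21.1,"y":-14.0,"hand":1},{"x":24.8,"y":-5.0,"hand":1}]
[{"x":24.9,"y":5.0,"hand":1}]
end [0.5202 0.2133 0.1288] 63.44
```

The handle is gripped (0.245) and the centre and radius fit (64.8 mm, -116.5°). I'll wind the first 112° clockwise.

Call:
jog_arm:
  steps:
    - {"x": 5, "y": -24.9, "z": 0, "wx": 0, "wy": 0, "wz": 0, "hand": 1}
    - {"x": 14.1, "y": -21.1, "z": 0, "wx": 0, "wy": 0, "wz": 0, "hand": 1}
    - {"x": 21.1, "y": -14.1, "z": 0, "wx": 0, "wy": 0, "wz": 0, "hand": 1}
    - {"x": 24.9, "y": -5, "z": 0, "wx": 0, "wy": 0, "wz": 0, "hand": 1}
    - {"x": 24.9, "y": 5, "z": 0, "wx": 0, "wy": 0, "wz": 0, "hand": 1}

```text
time: 13.27
eef_pos: [0.5185, 0.214, 0.1286]
eef_rot: [2.67, 1.652, -0.002]
force: [3.9, -9.9, 0.9]
grip_width: 0.243
```

Run:
```python
from plan import *
P=[]
for i in range(5):
    b=bot.get_obs();P.append(np.r_[b['eef_pos'],b['force']]);get_image('scene')
print(np.round(P,4)); p=np.mean(P[1:],0)
C=np.array([.5628,.1642]);print(np.degrees(np.arctan2(p[1]-C[1],p[0]-C[0])),np.hypot(*(p[:2]-C)),bot.get_obs()['grip_width'])
```

```text
[[ 0.5185  0.214   0.1286  3.9035 -9.9151  0.9195]
 [ 0.524   0.2173  0.129   2.58    4.8142  1.7981]
 [ 0.5224  0.2163  0.1287 -0.036   1.4616  5.8032]
 [ 0.5212  0.2154  0.1286  0.026   2.0215  8.3485]
 [ 0.5206  0.2149  0.1287 -0.3344  3.7029  7.5063]]
128.19732144267687 0.06589834583787112 0.24501146546591304
```

Call:
jog_arm:
  steps:
    - {"x": 21.1, "y": 14.1, "z": 0, "wx": 0, "wy": 0, "wz": 0, "hand": 1}
    - {"x": 14.1, "y": 21.1, "z": 0, "wx": 0, "wy": 0, "wz": 0, "hand": 1}
    - {"x": 5, "y": 24.9, "z": 0, "wx": 0, "wy": 0, "wz": 0, "hand": 1}
    - {"x": -5, "y": 24.9, "z": 0, "wx": 0, "wy": 0, "wz": 0, "hand": 1}
    - {"x": -14.1, "y": 21.1, "z": 0, "wx": 0, "wy": 0, "wz": 0, "hand": 1}

```text
time: 13.93
eef_pos: [0.6242, 0.1862, 0.1282]
eef_rot: [-2.669, -1.651, 0.0]
force: [-6.0, 1.8, 5.4]
grip_width: 0.249
```

Call:
jog_arm:
  steps:
    - {"x": -21.1, "y": 14.1, "z": 0, "wx": 0, "wy": 0, "wz": 0, "hand": 1}
    - {"x": -24.9, "y": 5, "z": 0, "wx": 0, "wy": 0, "wz": 0, "hand": 1}
    - {"x": -24.9, "y": -5, "z": 0, "wx": 0, "wy": 0, "wz": 0, "hand": 1}
    - {"x": -21.1, "y": -14.1, "z": 0, "wx": 0, "wy": 0, "wz": 0, "hand": 1}
    - {"x": -14.1, "y": -21.1, "z": 0, "wx": 0, "wy": 0, "wz": 0, "hand": 1}

```text
time: 14.35
eef_pos: [0.5586, 0.0984, 0.1284]
eef_rot: [-2.675, -1.648, -0.006]
force: [4.9, 8.0, -1.8]
grip_width: 0.242
```

Call:
jog_arm:
  steps:
    - {"x": -5, "y": -24.9, "z": 0, "wx": 0, "wy": 0, "wz": 0, "hand": 1}
    - {"x": 5, "y": -24.9, "z": 0, "wx": 0, "wy": 0, "wz": 0, "hand": 1}
    - {"x": 14.1, "y": -21.1, "z": 0, "wx": 0, "wy": 0, "wz": 0, "hand": 1}
    - {"x": 21.1, "y": -14.1, "z": 0, "wx": 0, "wy": 0, "wz": 0, "hand": 1}
    - {"x": 24.9, "y": -5, "z": 0, "wx": 0, "wy": 0, "wz": 0, "hand": 1}

```text
time: 14.77
eef_pos: [0.5026, 0.1929, 0.1287]
eef_rot: [2.672, 1.65, -0.0]
force: [7.1, -7.3, 0.1]
grip_width: 0.247
```

Call:
jog_arm:
  steps:
    - {"x": 24.9, "y": 5, "z": 0, "wx": 0, "wy": 0, "wz": 0, "hand": 1}
    - {"x": 0, "y": 0, "z": 0, "wx": 0, "wy": 0, "wz": 0, "hand": 1}
    - {"x": 0, "y": 0, "z": 0, "wx": 0, "wy": 0, "wz": 0, "hand": 1}

```text
time: 15.02
eef_pos: [0.5202, 0.2146, 0.1286]
eef_rot: [-2.671, -1.652, -0.003]
force: [-0.6, 3.5, 9.4]
grip_width: 0.242
```

Run:
```python
from plan import *
P=[]
for i in range(4):
    b=bot.get_obs();P.append(np.r_[b['eef_pos'],b['force']]);im=get_image('scene')
p=np.mean(P,0);print(p.round(4))
C=np.array([.5628,.1642]);print(np.degrees(np.arctan2(p[1]-C[1],p[0]-C[0])),np.hypot(*(p[:2]-C)),bot.get_obs()['grip_width'])
save(im,'s7');t=get_image('top');save(t,'t7')
# lift frame from top0/t7: housing, stage pegs... expected scale position
Q=np.array([.441,.358]);q=proj(im,[*Q,.1])[0];u=proj(t,[*Q,.1])[0];print(q,u)
f=lambda im,c,h:cv2.resize(im['img'][int(c[1])-h:int(c[1])+h,int(c[0])-h:int(c[0])+h,::-1],(400,400),interpolation=cv2.INTER_CUBIC)
cv2.imwrite('pics/s7.png',np.hstack([f(load('scene0'),q,25),f(im,q,25)]))
```

```text
[ 0.5198  0.2141  0.1287 -0.7458  3.4329  8.6586]
130.75102436734332 0.06591846234376926 0.2431410099814318
[173.18039168 242.34118614] [140.77525823 198.62117197]
```

View pics/s7.png

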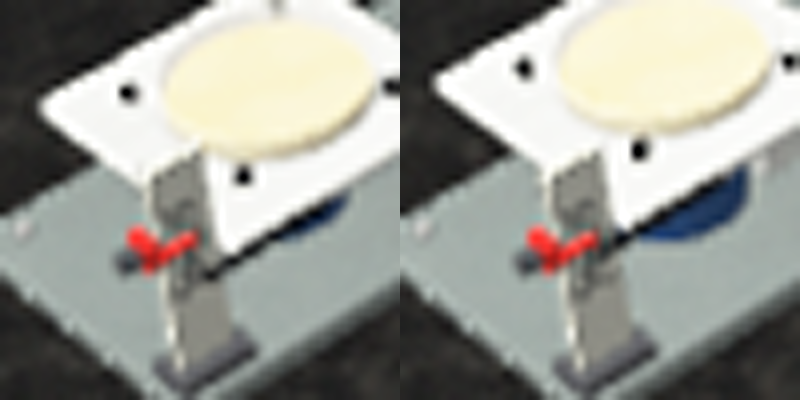

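Right-hand crop: pointer tip at about (605,252), flag end at about (597,238). The pointer has risen but is still below the flag. I'll release and look closer with the wrist camera, tilted.

```bash
cat >> plan.py <<'E'
def plan2(wps,start=None,hand=0.5):
    """wps: (pos, Rotation, rows)"""
    p,r=start or pose(); rows=[]
    for P,Rt,n in wps:
        P=np.array(P,float)
        for k in range(n):
            m=n-k; w=np.degrees((r.inv()*Rt).as_rotvec())/m
            v=np.r_[np.round(r.inv().apply((P-p)/m)*1e3,0 if m>1 else 1),np.round(w,1)]
            rows.append({a:float(b) for a,b in zip(('x','y','z','wx','wy','wz'),v)}|{'hand':hand})
            p=p+r.apply(v[:3]/1e3); r=r*R.from_rotvec(np.radians(v[3:]))
    for i in range(0,len(rows),5): print(json.dumps(rows[i:i+5]).replace(' ',''))
    print('end',p.round(4),r.as_matrix()[:,2].round(3)); return p,r
def look(F,h,th,d):
    """tool pose so that the wrist camera is d from F, th deg off vertical, at heading h from F"""
    a=np.radians(h);hv=np.array([np.cos(a),np.sin(a),0]);t=np.radians(th)
    cam=F+d*(hv*np.sin(t)+np.array([0,0,np.cos(t)]))
    t=t-np.radians(16.5); z=-hv*np.sin(t)-np.array([0,0,np.cos(t)]); x=hv*np.cos(t)-np.array([0,0,np.sin(t)])
    M=np.c_[x,np.cross(z,x),z]; return cam-M@np.array([.0726,.0006,-.1748]),R.from_matrix(M)
E
python3 - <<'E'
from plan import *
p,r=pose()
F=np.array([.441,.358,.11]); P,Rt=look(F,170,48,.25); print(P,Rt.as_matrix().round(3))
up=p+[0,0,.1]
plan2([(up,r,5),(P+[0,0,.04],Rt,17),(P,Rt,2)],hand=.55)
E
```

```text
[0.40883856 0.36306167 0.16617455] [[-0.84   0.174  0.515]
 [ 0.148  0.985 -0.091]
 [-0.522  0.    -0.853]]
[{"x":0.0,"y":-0.0,"z":-20.0,"wx":0.0,"wy":0.0,"wz":0.0,"hand":0.55},{"x":0.0,"y":-0.0,"z":-20.0,"wx":0.0,"wy":0.0,"wz":0.0,"hand":0.55},{"x":0.0,"y":-0.0,"z":-20.0,"wx":0.0,"wy":0.0,"wz":0.0,"hand":0.55},{"x":0.0,"y":-0.0,"z":-20.0,"wx":0.0,"wy":0.0,"wz":0.0,"hand":0.55},{"x":0.2,"y":-0.1,"z":-20.0,"wx":0.0,"wy":0.0,"wz":0.0,"hand":0.55}]
[{"x":5.0,"y":-10.0,"z":1.0,"wx":-1.7,"wy":-1.3,"wz":-6.1,"hand":0.55},{"x":6.0,"y":-9.0,"z":1.0,"wx":-1.7,"wy":-1.3,"wz":-6.1,"hand":0.55},{"x":7.0,"y":-9.0,"z":1.0,"wx":-1.7,"wy":-1.3,"wz":-6.1,"hand":0.55},{"x":8.0,"y":-8.0,"z":0.0,"wx":-1.7,"wy":-1.3,"wz":-6.1,"hand":0.55},{"x":9.0,"y":-7.0,"z":-0.0,"wx":-1.7,"wy":-1.3,"wz":-6.1,"hand":0.55}]
[{"x":9.0,"y":-6.0,"z":-1.0,"wx":-1.7,"wy":-1.3,"wz":-6.1,"hand":0.55},{"x":10.0,"y":-5.0,"z":-1.0,"wx":-1.7,"wy":-1.3,"wz":-6.1,"hand":0.55},{"x":10.0,"y":-4.0,"z":-1.0,"wx":-1.7,"wy":-1.3,"wz":-6.1,"hand":0.55},{"x":10.0,"y":-2.0,"z":-2.0,"wx":-1.7,"wy":-1.3,"wz":-6.1,"hand":0.55},{"x":11.0,"y":-1.0,"z":-2.0,"wx":-1.7,"wy":-1.3,"wz":-6.1,"hand":0.55}]
[{"x":11.0,"y":-0.0,"z":-2.0,"wx":-1.7,"wy":-1.3,"wz":-6.1,"hand":0.55},{"x":11.0,"y":1.0,"z":-3.0,"wx":-1.7,"wy":-1.3,"wz":-6.1,"hand":0.55},{"x":10.0,"y":2.0,"z":-3.0,"wx":-1.8,"wy":-1.3,"wz":-6.1,"hand":0.55},{"x":10.0,"y":3.0,"z":-3.0,"wx":-1.7,"wy":-1.3,"wz":-6.1,"hand":0.55},{"x":9.0,"y":4.0,"z":-3.0,"wx":-1.8,"wy":-1.3,"wz":-6.0,"hand":0.55}]
[{"x":9.0,"y":6.0,"z":-3.0,"wx":-1.7,"wy":-1.3,"wz":-6.1,"hand":0.55},{"x":8.3,"y":6.6,"z":-2.5,"wx":-1.8,"wy":-1.3,"wz":-6.0,"hand":0.55},{"x":10.0,"y":-0.0,"z":17.0,"wx":0.0,"wy":0.0,"wz":-0.0,"hand":0.55},{"x":10.9,"y":-0.0,"z":17.1,"wx":0.0,"wy":0.0,"wz":-0.0,"hand":0.55}]
end [0.4088 0.3631 0.1661] [ 0.515 -0.09  -0.852]
```

Call:
jog_arm:
  steps:
    - {"x": 0, "y": 0, "z": 0, "wx": 0, "wy": 0, "wz": 0, "hand": 0.55}
    - {"x": 0, "y": 0, "z": 0, "wx": 0, "wy": 0, "wz": 0, "hand": 0.55}
    - {"x": 0, "y": 0, "z": 0, "wx": 0, "wy": 0, "wz": 0, "hand": 0.55}
    - {"x": 0, "y": 0, "z": -10, "wx": 0, "wy": 0, "wz": 0, "hand": 0.55}
    - {"x": 0, "y": 0, "z": -20, "wx": 0, "wy": 0, "wz": 0, "hand": 0.55}

```text
time: 15.68
eef_pos: [0.5172, 0.2126, 0.1562]
eef_rot: [-2.671, -1.65, 0.009]
force: [0.8, 0.4, 0.1]
grip_width: 0.451
```

Call:
jog_arm:
  steps:
    - {"x": 0, "y": 0, "z": -25, "wx": 0, "wy": 0, "wz": 0, "hand": 0.55}
    - {"x": 0, "y": 0, "z": -25, "wx": 0, "wy": 0, "wz": 0, "hand": 0.55}
    - {"x": 0, "y": 0, "z": -20, "wx": 0, "wy": 0, "wz": 0, "hand": 0.55}

```text
time: 15.93
eef_pos: [0.5199, 0.2135, 0.2302]
eef_rot: [2.672, 1.651, 0.001]
force: [-0.0, 0.5, 0.1]
grip_width: 0.455
```

Call:
jog_arm:
  steps:
    - {"x": 5, "y": -10, "z": 1, "wx": -1.7, "wy": -1.3, "wz": -6.1, "hand": 0.55}
    - {"x": 6, "y": -9, "z": 1, "wx": -1.7, "wy": -1.3, "wz": -6.1, "hand": 0.55}
    - {"x": 7, "y": -9, "z": 1, "wx": -1.7, "wy": -1.3, "wz": -6.1, "hand": 0.55}
    - {"x": 8, "y": -8, "z": 0, "wx": -1.7, "wy": -1.3, "wz": -6.1, "hand": 0.55}
    - {"x": 9, "y": -7, "z": 0, "wx": -1.7, "wy": -1.3, "wz": -6.1, "hand": 0.55}

```text
time: 16.35
eef_pos: [0.4863, 0.2586, 0.2215]
eef_rot: [2.011, 2.167, -0.027]
force: [-0.4, 0.1, 0.4]
grip_width: 0.45
```

Call:
jog_arm:
  steps:
    - {"x": 9, "y": -6, "z": -1, "wx": -1.7, "wy": -1.3, "wz": -6.1, "hand": 0.55}
    - {"x": 10, "y": -5, "z": -1, "wx": -1.7, "wy": -1.3, "wz": -6.1, "hand": 0.55}
    - {"x": 10, "y": -4, "z": -1, "wx": -1.7, "wy": -1.3, "wz": -6.1, "hand": 0.55}
    - {"x": 10, "y": -2, "z": -2, "wx": -1.7, "wy": -1.3, "wz": -6.1, "hand": 0.55}
    - {"x": 11, "y": -1, "z": -2, "wx": -1.7, "wy": -1.3, "wz": -6.1, "hand": 0.55}

```text
time: 16.77
eef_pos: [0.4542, 0.3023, 0.2149]
eef_rot: [1.277, 2.475, -0.05]
force: [0.0, -0.3, 0.3]
grip_width: 0.453
```

Call:
jog_arm:
  steps:
    - {"x": 11, "y": 0, "z": -2, "wx": -1.7, "wy": -1.3, "wz": -6.1, "hand": 0.55}
    - {"x": 11, "y": 1, "z": -3, "wx": -1.7, "wy": -1.3, "wz": -6.1, "hand": 0.55}
    - {"x": 10, "y": 2, "z": -3, "wx": -1.7, "wy": -1.3, "wz": -6.1, "hand": 0.55}
    - {"x": 10, "y": 3, "z": -3, "wx": -1.7, "wy": -1.3, "wz": -6.1, "hand": 0.55}
    - {"x": 9, "y": 4, "z": -3, "wx": -1.8, "wy": -1.3, "wz": -6.1, "hand": 0.55}

```text
time: 17.18
eef_pos: [0.4214, 0.3455, 0.2088]
eef_rot: [0.517, 2.59, -0.065]
force: [-0.2, 0.4, -0.2]
grip_width: 0.45
```

Call:
jog_arm:
  steps:
    - {"x": 9, "y": 6, "z": -3, "wx": -1.8, "wy": -1.3, "wz": -6.1, "hand": 0.55}
    - {"x": 8.3, "y": 6.6, "z": -2.5, "wx": -1.8, "wy": -1.3, "wz": -6, "hand": 0.55}
    - {"x": 10, "y": 0, "z": 17, "wx": 0, "wy": 0, "wz": 0, "hand": 0.55}
    - {"x": 10, "y": 0, "z": 15, "wx": 0, "wy": 0, "wz": 0, "hand": 0.55}

```text
time: 17.52
eef_pos: [0.4086, 0.3635, 0.1682]
eef_rot: [0.222, 2.583, -0.062]
force: [0.1, -0.2, -0.1]
grip_width: 0.448
```

Run:
```python
from plan import *
for i in range(4): get_image('wrist')
p,r=pose();print(p,r.as_matrix().round(3),bot.get_obs()['joints'].round(2))
im=get_image('wrist');save(im,'w8')
g=im['img'].astype(int);m=((g[...,0]>150)&(g[...,1]<80)&(g[...,2]<80)).astype('uint8')
n,l,s,c=cv2.connectedComponentsWithStats(m);print(s[1:],c[1:].round(1))
i=1+s[1:,4].argmax();cx,cy=c[i].astype(int);b=[max(0,cx-50),max(0,cy-40)];print('origin',b)
cr=im['img'][b[1]:b[1]+80,b[0]:b[0]+100,::-1]
cv2.imwrite('pics/w8.png',cv2.resize(cr,None,fx=7,fy=7,interpolation=cv2.INTER_CUBIC))
```

```text
[0.40900986 0.36262606 0.16779797] [[-0.84   0.172  0.514]
 [ 0.145  0.985 -0.092]
 [-0.522 -0.003 -0.853]] [ 0.95  0.26  1.94 -0.7   0.82  0.01]
[[287 159  13  22 143]
 [268 162  23  11 103]
 [ 12 325   1   1   1]
 [  0 327   5   3   7]
 [ 13 328   1   1   1]
 [  4 330   4   2   6]
 [ 12 330   1   1   1]
 [  8 332   4   3   5]
 [  0 334  11   7  14]
 [ 93 347   1   1   1]] [[293.8 172.3]
 [279.4 167.2]
 [ 12.  325. ]
 [  1.9 327.9]
 [ 13.  328. ]
 [  5.5 330.5]
 [ 12.  330. ]
 [  9.6 333. ]
 [  4.9 337.1]
 [ 93.  347. ]]
origin [np.int64(243), np.int64(132)]
```

View pics/w8.png

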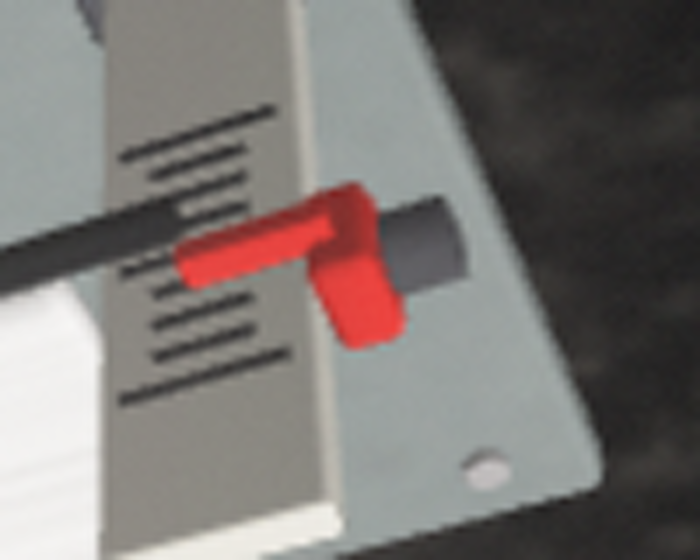

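Wrist view (inverted, so world-up is image-down): pointer end at about (180,215), flag inner end at about (182,265) in the crop. The pointer is still below the flag. Now for pixel profiles.

Run:
```python
from plan import *
im=load('w8');g=im['img'].astype(int)
for c in range(256,290,2): print(c,' '.join(f"{g[y,c,0]:d}/{g[y,c,1]:d}" if g[y,c,0]>g[y,c,1]+40 else str(g[y,c,1]) for y in range(150,190)))
# plane through post: lift frame heading 107 (y)
ly=np.array([np.cos(np.radians(107)),np.sin(np.radians(107)),0]);lx=np.array([ly[1],-ly[0],0])
def onplane(px,P0):
    o,d=ray(im,px);return o+d*((P0-o)@lx)/(d@lx)
P0=np.array([.441,.358,.1])
b=lambda x,y:(243+x/7-.43,132+y/7-.43)
for n,q in dict(t1=(120,158),t2=(122,272),t3=(120,402),t1r=(275,110),t3r=(290,350),postL=(105,300),postR=(318,300),topL=(110,560),topR=(340,500),ptip=(180,215),fl=(182,265)).items():
    w=onplane(b(*q),P0);print(n,w.round(4),((w-P0)@ly).round(4),w[2].round(4))
```

```text
256 163 163 163 162 164 164 163 161 163 159 159 159 150 65 51 54 58 59 57 70 127 160 160 159 158 159 159 166 193 213 223 232 237 238 235 233 233 232 231 231
258 132 131 132 133 134 134 133 133 133 135 133 129 82 49 50 56 57 59 62 88 136 136 134 135 135 134 136 135 137 134 135 136 137 137 137 137 137 138 139 138
260 133 133 130 118 68 110 133 133 132 133 131 115 50 50 54 55 57 57 69 113 80 87 121 136 135 135 135 135 136 135 136 138 135 136 136 137 137 130 83 74
262 132 131 127 72 77 133 132 133 134 134 127 73 47 52 56 59 55 62 93 117 62 104 135 134 135 134 135 135 135 135 135 136 136 136 136 136 135 118 62 92
264 133 129 78 58 107 129 100 88 133 128 82 48 50 55 56 56 60 81 128 62 81 134 132 106 121 136 134 124 102 128 136 131 107 121 136 135 130 80 73 124
266 133 120 50 85 130 115 51 83 132 120 48 46 51 56 55 57 66 101 82 64 110 133 117 60 99 134 130 76 70 123 135 123 57 84 135 132 101 65 103 137
268 126 73 67 132 126 72 72 133 128 75 59 91 81 56 56 72 87 133/63 143/55 154/62 181/91 115 77 76 133 133 118 59 100 134 128 79 70 122 136 129 68 85 137 136
270 97 56 109 128 98 59 108 130 11
[... 1567 characters left out ...]
 136 135 135 134 135 134 134
288 157 160 164 166 167 169 167 167 165 142/99 128/48 141/47 154/51 213/63 231/67 228/65 179/55 132/49 133/50 137/48 168/56 193/58 197/60 195/67 177/110 159 165 180 178 177 174 173 171 170 170 167 167 166 163 162
t1 [0.4413 0.3569 0.0711] -0.0012 0.0711
t2 [0.4413 0.3572 0.0901] -0.0009 0.0901
t3 [0.4413 0.357  0.1095] -0.0011 0.1095
t1r [0.4356 0.3755 0.0729] 0.0183 0.0729
t3r [0.4356 0.3755 0.1103] 0.0183 0.1103
postL [0.4419 0.3552 0.0935] -0.0029 0.0935
postR [0.4346 0.3788 0.1046] 0.0218 0.1046
topL [0.4416 0.356  0.1303] -0.0021 0.1303
topR [0.4344 0.3795 0.1318] 0.0225 0.1318
ptip [0.4392 0.364  0.0844] 0.0063 0.0844
fl [0.4391 0.3641 0.0924] 0.0064 0.0924
```

Run:
```python
from plan import *
from scipy.optimize import least_squares
im=load('w8')
b=lambda x,y:(243+x/7-.43,132+y/7-.43)
P0=np.array([.441,.358,.1])
def onp(px,h,s):
    h=np.radians(h);lx=np.array([np.sin(h),-np.cos(h),0]);o,d=ray(im,px);P=P0+lx*s
    return o+d*((P-o)@lx)/(d@lx)
tk=[((120,158),(275,110)),((120,402),(290,350))]
def f(v): 
    r=[onp(b(*a),*v)[2]-onp(b(*c),*v)[2] for a,c in tk]
    return np.array(r+[(onp(b(110,560),*v)[2]-.122)*.5,onp(b(120,402),*v)[2]-onp(b(120,158),*v)[2]-.040])*1e3
v=least_squares(f,[107,0]).x;print(v,f(v))
for hh in (v[0],107,102):
  for ds in (0,-.004,-.008):
    A=onp((262,164.35),hh,v[1]+ds);B=onp((276,167.45),hh,v[1]+ds)
    A2=onp((262,160.7),hh,v[1]+ds);B2=onp((276,163.7),hh,v[1]+ds)
    print(hh.__round__(1) if hh!=107 else hh,ds,A.round(4),B.round(4),((B-A)[2]*1e3).round(2),((B2-A2)[2]*1e3).round(2))
# pegs/stage heading from top
print([onz(load('top0'),p,.115).round(4) for p in [(148.75,163.5),(172.3,158.2),(153,187),(176.5,181.2)]])
```

```text
[1.0341826e+02 9.1179288e-03] [-0.33684691  0.41141562  0.19227134  0.36651718]
103.4 0 [0.4506 0.3572 0.0735] [0.4478 0.369  0.0822] 8.63 8.75
103.4 -0.004 [0.4463 0.3579 0.0781] [0.4435 0.3694 0.0866] 8.44 8.56
103.4 -0.008 [0.442  0.3586 0.0828] [0.4393 0.3698 0.091 ] 8.24 8.36
107 0 [0.4508 0.3572 0.0733] [0.4472 0.369  0.0828] 9.5 9.65
107 -0.004 [0.4464 0.3579 0.078 ] [0.4428 0.3695 0.0873] 9.28 9.42
107 -0.008 [0.442  0.3586 0.0828] [0.4385 0.3699 0.0918] 9.06 9.2
102 0 [0.4505 0.3572 0.0736] [0.448  0.3689 0.0819] 8.3 8.41
102 -0.004 [0.4463 0.3579 0.0782] [0.4438 0.3694 0.0863] 8.12 8.22
102 -0.008 [0.442  0.3586 0.0827] [0.4396 0.3698 0.0907] 7.93 8.04
[array([0.5471, 0.3351, 0.115 ]), array([0.5641, 0.2631, 0.115 ]), array([0.4749, 0.3182, 0.115 ]), array([0.4934, 0.2472, 0.115 ])]
```

The geometry is consistent (lift heading 103.4° from the ticks, 103.3° from the pegs). The gap left is about 8.4 mm, or roughly 302° more. Back to the handle, with the tool upright at heading 170°.

Run:
```python
from plan import *
p,r=pose();print(p)
h=170;D=down(h);H=np.array([.5202,.2133])
e=plan2([(p+[-.0,0,.06],r,2),((*H,.235),D,8),((*H,.129),D,5)],hand=.55)
C=np.array([.5628,.1642]);w=[]
st=(np.r_[H,.129],D)
n=14
for k in range(1,n+1):
    a=np.radians(130.9-302/n*k); w.append(((C[0]+.065*np.cos(a),C[1]+.065*np.sin(a),.129),h,1))
plan(w,start=st,hand=1)
```

```text
[0.40944849 0.3631846  0.16842668]
[{"x":-16.0,"y":-0.0,"z":-26.0,"wx":0.0,"wy":0.0,"wz":0.0,"hand":0.55},{"x":-15.4,"y":-0.1,"z":-25.1,"wx":0.0,"wy":0.0,"wz":0.0,"hand":0.55},{"x":-15.0,"y":-16.0,"z":8.0,"wx":-0.0,"wy":3.9,"wz":0.0,"hand":0.55},{"x":-15.0,"y":-16.0,"z":7.0,"wx":-0.0,"wy":3.9,"wz":0.0,"hand":0.55},{"x":-16.0,"y":-16.0,"z":6.0,"wx":-0.0,"wy":4.0,"wz":0.0,"hand":0.55}]
[{"x":-16.0,"y":-16.0,"z":5.0,"wx":-0.0,"wy":3.9,"wz":0.0,"hand":0.55},{"x":-16.0,"y":-16.0,"z":4.0,"wx":-0.0,"wy":4.0,"wz":0.0,"hand":0.55},{"x":-17.0,"y":-16.0,"z":3.0,"wx":-0.0,"wy":3.9,"wz":0.0,"hand":0.55},{"x":-17.0,"y":-16.0,"z":1.0,"wx":-0.0,"wy":4.0,"wz":0.1,"hand":0.55},{"x":-16.8,"y":-16.6,"z":0.5,"wx":-0.1,"wy":3.9,"wz":-0.0,"hand":0.55}]
[{"x":0.0,"y":-0.0,"z":21.0,"wx":0.0,"wy":0.0,"wz":0.0,"hand":0.55},{"x":0.0,"y":-0.0,"z":21.0,"wx":0.0,"wy":0.0,"wz":0.0,"hand":0.55},{"x":0.0,"y":-0.0,"z":21.0,"wx":0.0,"wy":0.0,"wz":0.0,"hand":0.55},{"x":0.0,"y":-0.0,"z":22.0,"wx":0.0,"wy":0.0,"wz":0.0,"hand":0.55},{"x":0.0,"y":-0.0,"z":21.0,"wx":0.0,"wy":0.0,"wz":0.0,"hand":0.55}]
end [0.5202 0.2133 0.129 ] [ 0.001  0.001 -1.   ]
[{"x":-18.6,"y":15.7,"hand":1},{"x":-23.1,"y":7.7,"hand":1},{"x":-24.3,"y":-1.2,"hand":1},{"x":-22.1,"y":-10.2,"hand":1},{"x":-16.9,"y":-17.5,"hand":1}]
[{"x":-9.2,"y":-22.5,"hand":1},{"x":-0.3,"y":-24.4,"hand":1},{"x":8.7,"y":-22.7,"hand":1},{"x":16.4,"y":-17.9,"hand":1},{"x":21.9,"y":-10.7,"hand":1}]
[{"x":24.3,"y":-1.9,"hand":1},{"x":23.2,"y":7.2,"hand":1},{"x":19.0,"y":15.3,"hand":1},{"x":12.0,"y":21.1,"hand":1}]
end [0.4986 0.1542 0.129 ] 170.0
```

Call:
jog_arm:
  steps:
    - {"x": -16, "y": 0, "z": -26, "wx": 0, "wy": 0, "wz": 0, "hand": 0.55}
    - {"x": -15.4, "y": 0, "z": -25, "wx": 0, "wy": 0, "wz": 0, "hand": 0.55}
    - {"x": -15, "y": -16, "z": 8, "wx": 0, "wy": 3.9, "wz": 0, "hand": 0.55}
    - {"x": -15, "y": -16, "z": 7, "wx": 0, "wy": 3.9, "wz": 0, "hand": 0.55}
    - {"x": -16, "y": -16, "z": 6, "wx": 0, "wy": 4, "wz": 0, "hand": 0.55}

```text
time: 18.18
eef_pos: [0.4513, 0.3084, 0.2331]
eef_rot: [0.236, 2.789, -0.037]
force: [0.9, 0.5, -0.1]
grip_width: 0.457
```

Call:
jog_arm:
  steps:
    - {"x": -16, "y": -16, "z": 5, "wx": 0, "wy": 3.9, "wz": 0, "hand": 0.55}
    - {"x": -16, "y": -16, "z": 4, "wx": 0, "wy": 4, "wz": 0, "hand": 0.55}
    - {"x": -17, "y": -16, "z": 3, "wx": 0, "wy": 3.9, "wz": 0, "hand": 0.55}
    - {"x": -17, "y": -16, "z": 1, "wx": 0, "wy": 4, "wz": 0, "hand": 0.55}
    - {"x": -17, "y": -16.6, "z": 0.5, "wx": 0, "wy": 3.9, "wz": 0, "hand": 0.55}

```text
time: 18.6
eef_pos: [0.5218, 0.2123, 0.2366]
eef_rot: [0.27, 3.13, 0.002]
force: [0.0, 0.2, -0.5]
grip_width: 0.45
```

Run:
```python
from plan import *
P=[]
for i in range(5): P.append(pose()[0]);im=get_image('wrist')
p=np.mean(P,0);r=pose()[1];print(p,head(r),r.as_matrix()[:,2].round(3))
H=np.array([.5202,.2133]);print(proj(im,[*H,.202]))
g=im['img'].astype(int);m=((g[...,0]>190)&(g[...,1]<150)&(g[...,2]<100)).astype('uint8')
n,l,s,c=cv2.connectedComponentsWithStats(m);print(s[1:][s[1:,4]>50])
plan2([((*H,.129),down(170),5)],start=(p,r),hand=.55)
```

```text
[0.523988   0.21078189 0.23574892] 170.06973099133248 [ 0.    -0.001 -1.   ]
[[260.70627032 204.97626288]]
[[413  47  19  11  82]
 [248 177  29  41 587]]
[{"x":1.0,"y":0.0,"z":21.0,"wx":-0.0,"wy":0.0,"wz":0.0,"hand":0.55},{"x":1.0,"y":0.0,"z":21.0,"wx":-0.0,"wy":0.0,"wz":0.0,"hand":0.55},{"x":1.0,"y":1.0,"z":22.0,"wx":-0.0,"wy":0.0,"wz":0.0,"hand":0.55},{"x":1.0,"y":0.0,"z":21.0,"wx":-0.0,"wy":0.0,"wz":0.0,"hand":0.55},{"x":0.2,"y":0.9,"z":21.7,"wx":-0.1,"wy":0.0,"wz":0.1,"hand":0.55}]
end [0.5202 0.2133 0.129 ] [ 0.001  0.001 -1.   ]
```

Call:
jog_arm:
  steps:
    - {"x": 1, "y": 0.5, "z": 10, "wx": 0, "wy": 0, "wz": 0, "hand": 0.55}
    - {"x": 0, "y": 0, "z": 10, "wx": 0, "wy": 0, "wz": 0, "hand": 0.55}
    - {"x": 0, "y": 0, "z": 0, "wx": 0, "wy": 0, "wz": 0, "hand": 0.55}
    - {"x": 0, "y": 0, "z": 0, "wx": 0, "wy": 0, "wz": 0, "hand": 0.55}

```text
time: 19.18
eef_pos: [0.5172, 0.2144, 0.2129]
eef_rot: [-0.268, -3.128, 0.004]
force: [-1.5, -1.0, 0.5]
grip_width: 0.452
```

Run:
```python
from plan import *
P=[]
for i in range(6): P.append(pose()[0]);get_image('wrist')
P=np.array(P);p=P.mean(0);r=pose()[1];print(P.round(4))
H=np.array([.5202,.2133])
plan2([((*H,.129),down(170),4)],start=(p,r),hand=.55)
```

```text
[[0.5172 0.2144 0.2129]
 [0.5179 0.2144 0.2134]
 [0.5185 0.2144 0.2138]
 [0.5189 0.2143 0.2141]
 [0.5192 0.2142 0.2143]
 [0.5193 0.2141 0.2143]]
[{"x":-0.0,"y":-0.0,"z":21.0,"wx":-0.0,"wy":0.0,"wz":0.0,"hand":0.55},{"x":-1.0,"y":-0.0,"z":21.0,"wx":-0.0,"wy":0.0,"wz":0.0,"hand":0.55},{"x":-0.0,"y":-0.0,"z":21.0,"wx":-0.0,"wy":0.0,"wz":0.1,"hand":0.55},{"x":-0.8,"y":-0.6,"z":21.8,"wx":-0.1,"wy":0.0,"wz":0.0,"hand":0.55}]
end [0.5202 0.2133 0.129 ] [ 0.001  0.    -1.   ]
```

Call:
jog_arm:
  steps:
    - {"x": -0.5, "y": -0.5, "z": 21, "wx": 0, "wy": 0, "wz": 0, "hand": 0.55}
    - {"x": 0, "y": 0, "z": 21, "wx": 0, "wy": 0, "wz": 0, "hand": 0.55}
    - {"x": 0, "y": 0, "z": 21, "wx": 0, "wy": 0, "wz": 0, "hand": 0.55}
    - {"x": 0, "y": 0, "z": 22, "wx": 0, "wy": 0, "wz": 0, "hand": 0.55}
    - {"x": 0, "y": 0, "z": 0, "wx": 0, "wy": 0, "wz": 0, "hand": 0.55}

```text
time: 19.9
eef_pos: [0.5166, 0.2122, 0.1253]
eef_rot: [-0.27, -3.123, 0.006]
force: [-0.5, -1.6, 0.1]
grip_width: 0.454
```

Call:
jog_arm:
  steps:
    - {"x": 0, "y": 0, "z": 0, "wx": 0, "wy": 0, "wz": 0, "hand": 1}
    - {"x": 0, "y": 0, "z": 0, "wx": 0, "wy": 0, "wz": 0, "hand": 1}
    - {"x": 0, "y": 0, "z": 0, "wx": 0, "wy": 0, "wz": 0, "hand": 1}
    - {"x": 0, "y": 0, "z": 0, "wx": 0, "wy": 0, "wz": 0, "hand": 1}
    - {"x": 0, "y": 0, "z": 0, "wx": 0, "wy": 0, "wz": 0, "hand": 1}

```text
time: 20.32
eef_pos: [0.5199, 0.2133, 0.1299]
eef_rot: [0.27, 3.129, -0.002]
force: [-0.5, 0.9, -2.2]
grip_width: 0.241
```

Run:
```python
from plan import *
P=[]
for i in range(5):
    b=bot.get_obs();P.append(np.r_[b['eef_pos'],b['force']]);get_image('wrist')
p=np.mean(P,0);print(p.round(4),head(pose()[1]),bot.get_obs()['grip_width'])
C=np.array([.5628,.1642]);print(np.degrees(np.arctan2(p[1]-C[1],p[0]-C[0])),np.hypot(*(p[:2]-C)))
```

```text
[ 0.5198  0.2133  0.1296 -0.4062  0.5498 -1.4883] 170.11907503605624 0.24547951094582277
131.1914787654752 0.06528701806645265
```

Gripped exactly where expected. Winding another 302°.

Call:
jog_arm:
  steps:
    - {"x": -18.6, "y": 15.7, "z": 0, "wx": 0, "wy": 0, "wz": 0, "hand": 1}
    - {"x": -23.1, "y": 7.7, "z": 0, "wx": 0, "wy": 0, "wz": 0, "hand": 1}
    - {"x": -24.3, "y": -1.2, "z": 0, "wx": 0, "wy": 0, "wz": 0, "hand": 1}
    - {"x": -22.1, "y": -10.2, "z": 0, "wx": 0, "wy": 0, "wz": 0, "hand": 1}
    - {"x": -16.9, "y": -17.5, "z": 0, "wx": 0, "wy": 0, "wz": 0, "hand": 1}

```text
time: 20.98
eef_pos: [0.6223, 0.1907, 0.129]
eef_rot: [-0.268, -3.128, 0.002]
force: [-7.1, 0.0, 1.6]
grip_width: 0.242
```

Call:
jog_arm:
  steps:
    - {"x": -9.2, "y": -22.5, "z": 0, "wx": 0, "wy": 0, "wz": 0, "hand": 1}
    - {"x": -0.3, "y": -24.4, "z": 0, "wx": 0, "wy": 0, "wz": 0, "hand": 1}
    - {"x": 8.7, "y": -22.7, "z": 0, "wx": 0, "wy": 0, "wz": 0, "hand": 1}
    - {"x": 16.4, "y": -17.9, "z": 0, "wx": 0, "wy": 0, "wz": 0, "hand": 1}
    - {"x": 21.9, "y": -10.7, "z": 0, "wx": 0, "wy": 0, "wz": 0, "hand": 1}

```text
time: 21.4
eef_pos: [0.5692, 0.0991, 0.1293]
eef_rot: [0.274, 3.128, 0.002]
force: [1.7, 12.4, -4.1]
grip_width: 0.243
```

Call:
jog_arm:
  steps:
    - {"x": 24.3, "y": -1.9, "z": 0, "wx": 0, "wy": 0, "wz": 0, "hand": 1}
    - {"x": 23.2, "y": 7.2, "z": 0, "wx": 0, "wy": 0, "wz": 0, "hand": 1}
    - {"x": 19, "y": 15.3, "z": 0, "wx": 0, "wy": 0, "wz": 0, "hand": 1}
    - {"x": 12, "y": 21.1, "z": 0, "wx": 0, "wy": 0, "wz": 0, "hand": 1}
    - {"x": 0, "y": 0, "z": 0, "wx": 0, "wy": 0, "wz": 0, "hand": 1}

```text
time: 21.82
eef_pos: [0.4977, 0.1563, 0.1296]
eef_rot: [0.268, 3.128, -0.001]
force: [0.5, -0.3, -2.2]
grip_width: 0.245
```

Run:
```python
from plan import *
P=[]
for i in range(6):
    b=bot.get_obs();P.append(np.r_[b['eef_pos'],b['force']]);get_image('wrist')
p=np.mean(P[2:],0);r=pose()[1];print(p.round(4),head(r),bot.get_obs()['grip_width'])
C=np.array([.5628,.1642]);print(np.degrees(np.arctan2(p[1]-C[1],p[0]-C[0])),np.hypot(*(p[:2]-C)))
p=p[:3]
F=np.array([.443,.362,.11]); Q,Rt=look(F,170,48,.25)
plan2([(p+[0,0,.1],r,4),(Q+[0,0,.05],Rt,9),(Q,Rt,3)],start=(p,r),hand=.55)
```

```text
[ 0.498   0.1537  0.1293 -1.3295 -0.0559  1.9129] 170.07845860335556 0.24140518300786523
-170.8257300481846 0.06560807666291456
[{"x":0.0,"y":-0.0,"z":-25.0,"wx":0.0,"wy":0.0,"wz":0.0,"hand":0.55},{"x":0.0,"y":-0.0,"z":-25.0,"wx":0.0,"wy":0.0,"wz":0.0,"hand":0.55},{"x":0.0,"y":-0.0,"z":-25.0,"wx":0.0,"wy":0.0,"wz":0.0,"hand":0.55},{"x":0.1,"y":-0.2,"z":-25.0,"wx":0.0,"wy":0.0,"wz":0.0,"hand":0.55},{"x":14.0,"y":22.0,"z":1.0,"wx":-0.0,"wy":-3.5,"wz":0.0,"hand":0.55}]
[{"x":14.0,"y":22.0,"z":1.0,"wx":-0.0,"wy":-3.5,"wz":0.0,"hand":0.55},{"x":14.0,"y":22.0,"z":-0.0,"wx":-0.0,"wy":-3.5,"wz":0.0,"hand":0.55},{"x":13.0,"y":22.0,"z":-1.0,"wx":-0.0,"wy":-3.5,"wz":0.0,"hand":0.55},{"x":13.0,"y":21.0,"z":-2.0,"wx":-0.0,"wy":-3.5,"wz":0.0,"hand":0.55},{"x":13.0,"y":22.0,"z":-3.0,"wx":-0.0,"wy":-3.5,"wz":0.0,"hand":0.55}]
[{"x":13.0,"y":21.0,"z":-4.0,"wx":-0.0,"wy":-3.5,"wz":0.0,"hand":0.55},{"x":13.0,"y":22.0,"z":-4.0,"wx":-0.0,"wy":-3.5,"wz":0.1,"hand":0.55},{"x":13.6,"y":21.1,"z":-5.0,"wx":-0.1,"wy":-3.5,"wz":0.0,"hand":0.55},{"x":9.0,"y":0.0,"z":14.0,"wx":0.0,"wy":-0.0,"wz":0.0,"hand":0.55},{"x":9.0,"y":0.0,"z":14.0,"wx":0.0,"wy":-0.0,"wz":0.0,"hand":0.55}]
[{"x":8.1,"y":0.0,"z":14.6,"wx":0.0,"wy":-0.0,"wz":0.0,"hand":0.55}]
end [0.4109 0.3671 0.1662] [ 0.514 -0.09  -0.853]
```

Call:
jog_arm:
  steps:
    - {"x": 0, "y": 0, "z": 0, "wx": 0, "wy": 0, "wz": 0, "hand": 0.55}
    - {"x": 0, "y": 0, "z": 0, "wx": 0, "wy": 0, "wz": 0, "hand": 0.55}
    - {"x": 0, "y": 0, "z": 0, "wx": 0, "wy": 0, "wz": 0, "hand": 0.55}
    - {"x": 0, "y": 0, "z": -10, "wx": 0, "wy": 0, "wz": 0, "hand": 0.55}
    - {"x": 0, "y": 0, "z": -20, "wx": 0, "wy": 0, "wz": 0, "hand": 0.55}

```text
time: 22.53
eef_pos: [0.4962, 0.1534, 0.1578]
eef_rot: [-0.271, -3.125, 0.005]
force: [0.2, 0.2, 0.3]
grip_width: 0.452
```

Call:
jog_arm:
  steps:
    - {"x": 0, "y": 0, "z": -25, "wx": 0, "wy": 0, "wz": 0, "hand": 0.55}
    - {"x": 0, "y": 0, "z": -25, "wx": 0, "wy": 0, "wz": 0, "hand": 0.55}
    - {"x": 0, "y": 0, "z": -20, "wx": 0, "wy": 0, "wz": 0, "hand": 0.55}
    - {"x": 14, "y": 22, "z": 1, "wx": 0, "wy": -3.5, "wz": 0, "hand": 0.55}
    - {"x": 14, "y": 22, "z": 1, "wx": 0, "wy": -3.5, "wz": 0, "hand": 0.55}

```text
time: 22.95
eef_pos: [0.4816, 0.2023, 0.2292]
eef_rot: [0.266, 3.0, -0.015]
force: [0.9, 1.2, 0.8]
grip_width: 0.454
```

Call:
jog_arm:
  steps:
    - {"x": 14, "y": 22, "z": 0, "wx": 0, "wy": -3.5, "wz": 0, "hand": 0.55}
    - {"x": 13, "y": 22, "z": -1, "wx": 0, "wy": -3.5, "wz": 0, "hand": 0.55}
    - {"x": 13, "y": 21, "z": -2, "wx": 0, "wy": -3.5, "wz": 0, "hand": 0.55}
    - {"x": 13, "y": 22, "z": -3, "wx": 0, "wy": -3.5, "wz": 0, "hand": 0.55}
    - {"x": 13, "y": 21, "z": -4, "wx": 0, "wy": -3.5, "wz": 0, "hand": 0.55}

```text
time: 23.37
eef_pos: [0.4307, 0.3216, 0.2213]
eef_rot: [0.234, 2.701, -0.049]
force: [0.3, 0.2, -0.9]
grip_width: 0.449
```

Call:
jog_arm:
  steps:
    - {"x": 13, "y": 22, "z": -4, "wx": 0, "wy": -3.5, "wz": 0, "hand": 0.55}
    - {"x": 13.6, "y": 21, "z": -5, "wx": 0, "wy": -3.5, "wz": 0, "hand": 0.55}
    - {"x": 9, "y": 0, "z": 14, "wx": 0, "wy": 0, "wz": 0, "hand": 0.55}
    - {"x": 9, "y": 0, "z": 14, "wx": 0, "wy": 0, "wz": 0, "hand": 0.55}
    - {"x": 8, "y": 0, "z": 14, "wx": 0, "wy": 0, "wz": 0, "hand": 0.55}

```text
time: 23.78
eef_pos: [0.4098, 0.3687, 0.1667]
eef_rot: [0.22, 2.583, -0.063]
force: [0.3, -0.3, -1.0]
grip_width: 0.453
```

Run:
```python
from plan import *
for i in range(6): get_image('wrist')
im=get_image('wrist');save(im,'w9');sc=get_image('scene');save(sc,'s9');t=get_image('top');save(t,'t9')
g=im['img'].astype(int);m=((g[...,0]>150)&(g[...,1]<80)&(g[...,2]<80)).astype('uint8')
n,l,s,c=cv2.connectedComponentsWithStats(m);k=np.argsort(-s[1:,4])[:2]+1;print(s[k])
cx,cy=c[k].mean(0).astype(int);b=(cx-50,cy-40);print('origin',b)
w8=cv2.resize(im['img'][b[1]:b[1]+80,b[0]-10:b[0]+70,::-1],(400,400),interpolation=cv2.INTER_CUBIC)
q=proj(t,[.53,.25,.13])[0].astype(int)
tt=cv2.resize(t['img'][q[1]-45:q[1]+45,q[0]-45:q[0]+45,::-1],(400,400),interpolation=cv2.INTER_CUBIC)
cv2.imwrite('pics/w9.png',np.hstack([w8,tt]))
for cc in range(b[0]-0,b[0]+44,2): print(cc,' '.join(f"{g[y,cc,0]:d}/{g[y,cc,1]:d}" if g[y,cc,0]>g[y,cc,1]+40 else str(g[y,cc,1]) for y in range(b[1]+20,b[1]+55)))
```

```text
[[280 157  13  23 143]
 [261 159  22  12 104]]
origin (np.int64(229), np.int64(128))
229 162 163 163 164 165 167 166 167 167 166 164 164 164 164 163 165 163 164 164 161 139 78 79 78 79 80 75 56 56 57 63 62 63 76 142
231 162 161 164 164 165 165 165 166 164 165 164 165 164 164 164 165 165 165 166 165 158 103 79 79 80 78 63 56 55 61 62 63 66 107 189
233 161 163 162 163 162 164 163 164 163 164 166 166 166 165 166 166 165 165 166 164 165 161 125 82 78 75 54 55 58 62 62 63 91 181 203
235 162 162 162 163 163 163 164 164 164 164 165 164 165 165 165 166 165 165 165 165 165 164 160 126 83 57 53 56 61 62 64 72 131 194 215
237 163 162 162 163 163 163 162 162 164 163 164 165 164 163 163 163 164 165 164 165 166 165 166 159 94 55 56 60 60 61 63 99 186 208 223
239 162 162 163 163 163 165 162 163 164 164 164 163 163 164 164 164 164 163 164 163 163 163 161 142 52 53 58 59 61 62 75 143 200 219 225
241 162 162 162 162 163 162 164 163 163 164 163 162 164 162 165 164 163 164 164 163 163 163 156 86 53 57 60 61 61 70 123 195 214 225 231
243 162 163 164 162 163 165 164 163 164 164 163 163 162 164 163 164 164
[... 1380 characters left out ...]
 232/71 232/71 227/71 179/86 136 131 82 64 110 135 130 64 83 137 135
265 74 61 122 129 77 60 123 129 81 59 110 131 96 59 97 100 131/50 141/54 193/62 227/69 231/70 231/70 226/76 152/110 134 118 56 90 136 130 83 64 112 135 130
267 53 94 132 117 53 95 133 115 55 97 133 128 61 79 128 132/62 136/52 162/55 222/68 232/69 230/68 227/73 175/101 135 130 76 73 135 134 118 56 89 135 131 85
269 76 132 127 58 78 133 128 73 78 133 129 75 59 102 128/78 131/50 144/54 213/66 231/68 232/69 231/69 223/83 135 130 82 61 103 137 130 76 65 123 134 123 54
271 107 133 130 102 120 134 131 105 108 134 131 104 106 117 135/52 139/50 185/57 226/68 232/68 231/68 228/75 157/110 135 130 84 86 135 133 113 70 104 136 131 79 65
```

View pics/w9.png

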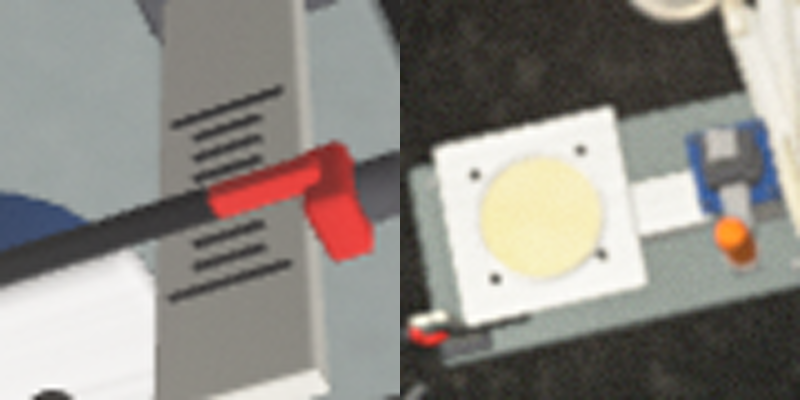

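The pointer and flag now form one continuous bar on the scale, the dish is centred between the pegs, and the crank sits on the shaft. Next a numerical check, a check that forceps and tube haven't moved, and a retreat.

Call:
jog_arm:
  steps:
    - {"x": -16, "y": 0, "z": -26, "wx": 0, "wy": 0, "wz": 0, "hand": 0.55}
    - {"x": -16, "y": 0, "z": -26, "wx": 0, "wy": 0, "wz": 0, "hand": 0.55}
    - {"x": -10, "y": 0, "z": -16, "wx": 0, "wy": 0, "wz": 0, "hand": 0.55}
    - {"x": 0, "y": 0, "z": 0, "wx": 0, "wy": 0, "wz": 0, "hand": 0.55}
    - {"x": 0, "y": 0, "z": 0, "wx": 0, "wy": 0, "wz": 0, "hand": 0.55}

```text
time: 24.65
eef_pos: [0.4115, 0.368, 0.2483]
eef_rot: [0.225, 2.582, -0.061]
force: [0.3, 0.3, -0.2]
grip_width: 0.453
```

Run:
```python
from plan import *
im=load('w9');h=np.radians(103.4);lx=np.array([np.sin(h),-np.cos(h),0])
def onp(px,s):
    o,d=ray(im,px);P=np.array([.441,.358,.1])+lx*s;return o+d*((P-o)@lx)/(d@lx)
for s in(.009,.003): print('flag-pointer mm',((onp((267,166.35),s)-onp((255,170.05),s))[2]*1e3).round(2))
a,b=load('top0')['img'].astype(int),load('t9')['img'].astype(int)
d=abs(a-b).max(2)
for n,(x0,y0,x1,y1) in dict(forceps=(205,217,256,232),tube=(352,192,420,206)).items(): print(n,d[y0:y1,x0:x1].max(),d[y0:y1,x0:x1].mean().round(1))
print('noise',d[100:110,20:60].mean().round(1))
t=load('t9');print('lug/handle seated pred',proj(t,[[.5628,.1642,.172],[.4986,.1542,.202]]))
g=t['img'].astype(int);m=(g[...,0]>200)&(g[...,1]<150)&(g[...,2]<90);ys,xs=np.nonzero(m);k=(abs(xs-209)<15)&(abs(ys-175)<20);print('orange',xs[k].mean(),ys[k].min(),ys[k].max())
o=bot.get_obs();print(o['time'],o['eef_pos'],o['force'],abs(o['qvel']).max())
```

```text
flag-pointer mm 0.03
flag-pointer mm 0.03
forceps 24 5.8
tube 18 5.4
noise 5.6
lug/handle seated pred [[202.46617103 154.53388708]
 [204.04107434 174.38181683]]
orange 204.52631578947367 173 178
24.65 [0.41147613 0.36796222 0.24831222] [ 0.3160141   0.27465457 -0.19933232] 0.04699324407727833
```

All the checks agree, so I'm handing in.

```bash
python3 -c "
from plant import bot
print(bot.hand_in())"
```

```text
the job is handed in; nothing more can be done
None
```

The crank is seated on the drive shaft and wound clockwise about 2.15 turns (774°), with the pointer level with the red flag. I then let go, backed the gripper clear and handed the job in at about 25 s.

**Last checks**
- **Level:** the close wrist view puts the flag 0.03 mm above the pointer, with an uncertainty of about 0.4 mm.
- **Crank:** it went down to the seat height and met firm contact there. In the last top view the handle is where a seated crank should have it.
- **Dish, flag and loose items:** the dish sits centred between the pegs, and nothing touched the flag. The forceps and tube areas show only camera noise against the first picture.
- **Forces:** the readings I saw stayed below about 13 N.

**What went wrong or disagreed**
- **First grasp:** the jaws closed over the lug without touching it, because the camera showed the real fingertips about 30 mm short of the reported TCP. I went about 29 mm lower and the second grasp held.
- **Refused moves:** the first three move calls were refused because some row fields were missing; nothing moved.
- **Lift heading:** my first estimate, 107°, disagreed with the 103.4° found from the scale ticks and pegs. I used 103.4°.

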